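Change the spindle on the bench lathe

ROBOT

A 6-joint arm with a two-finger parallel gripper is mounted at the origin on the work surface. World frame = base frame: x ahead of the robot, y to its left, z up, the work surface at z = 0. Lengths are in m, angles in rad, forces in N, time in s.
With the tool pointing down it reaches from about 0.425 to 0.95 m from the base axis. Payload 14.7 kg.
Tool frame: the origin (TCP) lies at the centre of the arm's flange, where the gripper is bolted on; the fingertips stand 173 mm ahead of it and the grasp point (between the pads) lies 155 mm ahead of it (r.grip_point_offset is the x of the grasp point in the tool frame, in m); x points along the fingers, z is the direction in which the jaws open and shut, and the axes are right-handed (so a half turn about x gives the same grasp; the last joint's range is limited). The gripper opens to 85 mm and grips with 20 to 120 N. Pads are 22 mm wide; open, the fingers measure 114 mm over their backs; the gripper's body (76 mm by 85 mm) begins 54 mm behind the grasp point. The pads swing forward as they close: fully open they stand 13 mm farther back than shut.
Start: joints at [-1.327, 0.48, 1.596, -0, 1.065, -0.047], TCP at [0.186, -0.623, 0.405] pointing down, gripper open.
Joint ranges: [-2.75, 2.75], [-0.82, 2.05], [0.23, 2.67], [-1.56, 4.7], [0.09, 2.69], [-2.92, 2.92]. Speed limits (rad/s): [1.89, 1.89, 2.39, 3.01, 3.01, 3.01].

INTERFACE

Orientations are given as a rotation vector (axis times angle).
In Python, from workcell import r gives the robot as it stands. The module is installed in compiled form; this text tells all that it offers.
- The arm moves only by the tool jog_arm, never from a script. Its argument "targets" is a list of rows, each an object of numbers: "x", "y", "z": the shift along the tool's x, y, z in m; "ax", "ay", "az": the turn, a rotation vector about the tool's x, y, z in degrees; "jaw": the opening, from 0 (shut) to 1 (fully open). A call has 1 to 10 rows; each row is the pose to reach, as a shift and turn from the pose measured when the call began, along the tool's axes at that moment; what a row does not reach only later rows make up. A row lasts 1/12 s, in which the tool goes at most 41.7 mm and 7.16 degrees, less where a joint would pass 70% of its speed; a pose out of reach is approached as far as the arm can. A call with a gripper value outside its range is refused whole. The fingers move at their own pace and stop on an object; "squeeze" is the grip in N (left out, the last holds). Time passes only in rows, so rows that repeat a pose let the fingers close. It gives the time, the measured TCP pose, the force and the opening at its end, in the units of the state.
- r.get_state(): the state, without advancing time (a new reading comes with each control period).
- r.snapshot(name): name is "side" or "top" or "wrist"; returns a dict with "frame" (420x560x3 uint8, red, green, blue), "fx", "fy", "cx", "cy" (pixels), "extrinsics" (4x4, takes a point from camera to world coordinates). Camera axes: x right, y down, z forward; pixel columns grow to the right and rows downward; lengths in m; the calibration is good to about 2 mm. A picture is of the moment at which its call begins. There is no depth.
- r.sign_off(): hands the job in, once; it reports no verdict.
Trained networks look in a picture, given as the dict that the camera call returned (one of the last four; its "shot" number tells which), for a name from the list of things; names that differ only in an ending like _2 or _b are one class to them, and where a whole thing is asked for, a point or a joint stands for the part that bears it (a point fixed in the world has none). Each returns a list of dicts, best first, with "p" (0 to 1); they miss things now and then, are a little off and sometimes report something else, mostly with a low value. They report only what shows in the picture. A call takes as long as a camera call. They do not tell look-alikes from the thing itself.
- r.search_frame(thing, picture): "centre" ([column, row] in pixels, amid what is visible of it).
- r.silhouettes(thing, picture): "mask" (420x560 bool, what is visible of it) and "centre" ([column, row] in pixels, amid what is visible of it).
The state is a dict: "t": time; "q": joint angles; "qvel": joint speeds; "effort": joint torques, N m; "eef_pos": TCP position; "eef_rot": TCP orientation; "contact_force": force on the tool from outside, world axes, zero at the start; "torque": the same for the moment, N m; "width": finger opening in m.
Only numpy, scipy, OpenCV 4.12 (cv2) and the standard library are available. Lean on these libraries where they do the work, as an engineer would, in place of code of your own. Each camera call takes 0.05 s, during which the arm holds its last target.

TASK

Press the lathe's red mushroom stop fully down; only then slide the tailstock back, take the finished pale spindle out, put the dark blank between the two cups in its place, and ease the tailstock up until the blank sits fully home in both cups. Lay the finished spindle and every other pale spindle lying on the bench side by side in the tray, and last of all turn the red knob clockwise until it stands up again. The wood is soft and thin: grip it lightly (about 25 N, 40 N at most), never press or knock it hard against anything, and leave everything else on the bench where it is.

Things in the scene. Friction and masses are not known exactly. Their poses are not given: they have to be found in the camera images.
- stop_push (a joint): how far the mushroom stop is pressed, m: 0 up, 0.006 fully down. It needs about 8 N, and stays down when let go.
- stop_turn (a joint): turn of the mushroom knob, rad: 0 at the start, grows clockwise seen from above, stop at 1.0. When the knob is down, turning it lifts it by a cam (0.0055 m per rad), so a turn to the stop brings it fully up (raise the gripper by about 5 mm with the turn, or let it slip up between the fingers). It stays as left. Turn resistance about 0.1 Nm.
- stop_top (a point): centre of the top face of the red mushroom knob, a smooth upright disc 40 mm across and 22 mm high, with 14 mm of open space below it over a yellow box 84 x 84 x 50 mm. The top is 96 mm above the bench when up, 90 mm when down.
- lathe: small green spindle lathe, fixed; origin under it on the bench. Its y axis is the spindle axis, 90 mm above the bench: headstock (box 90 mm wide, 135 mm high) at -y, tailstock at +y, its z is up. Two V rests with 10 mm thick plates stand at y = +52 and -52 mm, carry a spindle's round necks and centre them on the axis by themselves; their tops reach 6 mm above the axis, 20 mm to either side. Between them the bed lies 57 mm below the axis.
- head_floor (a point): centre of the floor of the headstock's cup, on the spindle axis (85 mm to -y of the lathe's middle); axes as the lathe. The cup is steel, 40 mm outside, 30 mm bore, 12 mm deep, open to +y. A spindle that is fully home has its end on this floor, its middle 85 mm to +y of it.
- tailstock (a joint): travel of the tailstock along the lathe's +y, m: 0 nearest the headstock, 0.06 fully back. At 0.004 both ends of a 170 mm spindle touch the cup floors. It slides with about 3 N of friction and stays as left; its cup pushes a spindle lying in the rests along before it. At the start it is nearly closed.
- tail_post (a point): point to grip on the black upright round post on the tailstock, 18 mm thick; the point lies 18 mm below its top and 28 mm above the top of the green tailstock block (64 x 50 mm).
- tail_floor (a point): centre of the floor of the tailstock's cup (30 mm bore, 12 mm deep, open to the lathe's -y); moves with the tailstock.
- tray: open wooden tray with blue lining, fixed; origin under its centre, inside 200 mm along its x and 230 mm along its y, floor 5 mm above the bench, walls to 30 mm. Spindles are to lie along its x, side by side.
- turned_mid (a point): centre of the finished pale spindle that lies in the lathe at the start, in both cups. Along its x axis 170 mm long; in the middle a square block 44 mm long and 26 x 26 mm, from it round necks 18 mm thick to the ends; two dark rings on each neck. About 50 g. It must be drawn about 13 mm out of the headstock cup, along the axis, before it can be lifted.
- blank_mid (a point): centre of the dark brown blank, of the same shape and size as the finished spindles, without rings; lies along its x, block flat on the bench, centre 13 mm above it. Either end may go to the headstock.
- spindle1_mid (a point): centre of a finished pale spindle of the same shape and size, lying on the bench, block flat, centre 13 mm above it; None if absent (or while held).
- spindle2_mid (a point): centre of a finished pale spindle of the same shape and size, lying on the bench, block flat, centre 13 mm above it; None if absent (or while held).
- spindle3_mid (a point): centre of a finished pale spindle of the same shape and size, lying on the bench, block flat, centre 13 mm above it; None if absent (or while held).
- glue: yellow glue bottle, 54 mm thick, 150 mm high; a bystander, to be left alone; origin under its middle.
- mug: blue mug, 76 mm wide, 90 mm high; a bystander, to be left alone; origin under its middle.
- tape: roll of paper tape, 90 mm across, 24 mm high; a bystander, to be left alone; origin under its middle.
- sandblock: cork sanding block 70 x 110 x 30 mm; a bystander, to be left alone; origin under its middle.
- driver: green screwdriver lying down; a bystander, to be left alone; origin under its middle.
- screwjar: glass jar, 52 mm thick, 60 mm high; a bystander, to be left alone; origin under its middle.
- brush: paint brush lying down; a bystander, to be left alone; origin under its middle.
Not all that is in view belongs to the job. Several things look just like the part that bears stop_push: the one meant starts farthest from the robot's base. There is more than one size of the part that bears blank_mid; the job needs the smaller.

How it is judged:
On the way, in this order (a step that is already met when the one before it is completed fails the run):
1. the mushroom stop is fully down, with the finished spindle still in the lathe (value of joint stop_push above 0.0045 m and value of joint tailstock below 0.02 m), for 0.2 s.
2. the tailstock is slid back with the stop still down (value of joint stop_push above 0.0045 m and value of joint tailstock above 0.03 m), for 0.2 s.
3. the blank is fully home in both cups, with the stop still down (value of joint stop_push above 0.0045 m and y of blank_mid in the frame of head_floor between 0.08 and 0.0895 m and x of blank_mid in the frame of head_floor between -0.004 and 0.004 m and z of blank_mid in the frame of head_floor between -0.004 and 0.004 m and angle between the x axis of blank_mid and the y axis of lathe, either way round below 0.07 rad and value of joint tailstock below 0.009 m and linear speed of blank below 0.03 m/s), for 0.3 s.
4. the stop is turned and stands up again, with the blank in the lathe and all pale spindles in the tray (value of joint stop_push below 0.0025 m and value of joint stop_turn above 0.8 rad and y of blank_mid in the frame of head_floor between 0.08 and 0.0895 m and x of blank_mid in the frame of head_floor between -0.004 and 0.004 m and z of blank_mid in the frame of head_floor between -0.004 and 0.004 m and angle between the x axis of blank_mid and the y axis of lathe, either way round below 0.07 rad and value of joint tailstock below 0.009 m and linear speed of blank below 0.03 m/s and x of turned_mid in the frame of tray between -0.045 and 0.045 m and y of turned_mid in the frame of tray between -0.108 and 0.108 m and z of turned_mid in the frame of tray between 0.008 and 0.028 m and linear speed of each of turned, spindle1, spindle2, spindle3 below 0.05 m/s and x of spindle1_mid in the frame of tray between -0.045 and 0.045 m and y of spindle1_mid in the frame of tray between -0.108 and 0.108 m and z of spindle1_mid in the frame of tray between 0.008 and 0.028 m and x of spindle2_mid in the frame of tray between -0.045 and 0.045 m and y of spindle2_mid in the frame of tray between -0.108 and 0.108 m and z of spindle2_mid in the frame of tray between 0.008 and 0.028 m and x of spindle3_mid in the frame of tray between -0.045 and 0.045 m and y of spindle3_mid in the frame of tray between -0.108 and 0.108 m and z of spindle3_mid in the frame of tray between 0.008 and 0.028 m), for 0.2 s.
At the end, for the whole second after the job is handed in: Stop up within 2.5 mm and turned 0.8 rad or more; blank on the axis within 4 mm and 0.07 rad, its middle 80 to 89.5 mm from the headstock cup floor, tailstock below 0.009 m; each pale spindle at rest flat on the tray floor, centre within 45 mm (x) and 108 mm (y) of the tray centre (all of step 4); the robot touches nothing.
It fails at once if a spindle or the blank is squeezed or pushed by the fingers with more than 100 N in all (both fingers added, so a grip of more than 50 N) (contact force between the fingers and turned above 100 N or contact force between the fingers and spindle1 above 100 N or contact force between the fingers and spindle2 above 100 N or contact force between the fingers and spindle3 above 100 N or contact force between the fingers and blank above 100 N).
It fails at once if the blank or the spindle from the lathe is pressed or knocked against the lathe, its tailstock or the tray with more than 60 N (contact force between any of turned, blank and lathe above 60 N or contact force between any of turned, blank and tailstock above 60 N or contact force between any of turned, blank and tray above 60 N).
It fails at once if the tailstock is slid back while the stop is up (value of joint stop_push below 0.003 m and value of joint tailstock above 0.02 m).
It fails at once if a bystander is moved more than 50 mm (distance of any of glue, mug, tape, sandblock, driver, screwjar, brush from where it was at the start of the episode above 0.05 m).
Of spindle1, spindle2, spindle3 only 1 to 3 are there at a start; the rules pass over those that are not, and their reading is None.
At some moment in a run one of spindle1, spindle2, spindle3 may be knocked a few centimetres aside while the robot is not near it.
It also fails if it takes over 210 s, if anything falls off the work surface, if the arm or the gripper's body presses on something with over 40 N, if the wrist force passes 120 N, or if a joint passes its speed limit or range.

## Working session

There is one attempt and no reset: what is moved stays moved. The work goes in short steps, Python scripts to look and compute and a tool call to move; the robot and the scene stay as the last step left them, time stands still between calls to the robot, and variables do not carry over. Pictures are saved under pics/ and viewed, and the job is handed in when it is done.

Besides the shell and the picture viewer there is one more tool, called after "Emit:" by a JSON object that holds its "method" and its "body". jog_arm: Moves the arm, as the interface text tells. Its arguments: {"type":"object","properties":{"targets":{"type":"array"},"squeeze":{"type":"number"}},"required":["targets"]}

```bash
mkdir -p pics; ls; python3 - <<'E'
from workcell import r
import cv2, numpy as np
s=r.get_state(); print({k:np.round(v,3) for k,v in s.items()}); print(r.grip_point_offset)
for n in ["side","top","wrist"]:
    p=r.snapshot(n); cv2.imwrite(f"pics/{n}0.png",p["frame"][:,:,::-1]); print(n,p["fx"],p["fy"],p["cx"],p["cy"]); print(np.round(p["extrinsics"],3))
E
```

```text
pics
{'t': np.float64(0.0), 'q': array([-1.327,  0.481,  1.597,  0.   ,  1.065, -0.047]), 'qvel': array([ 0.001, -0.   , -0.001,  0.   ,  0.   ,  0.   ]), 'effort': array([-1.0000e-03, -9.5066e+01, -4.3018e+01, -0.0000e+00,  1.2000e-02,
       -0.0000e+00]), 'eef_pos': array([ 0.186, -0.623,  0.404]), 'eef_rot': array([ 0.993,  1.334, -0.992]), 'contact_force': array([-0.761, -0.396,  0.865]), 'torque': array([ 0.045, -0.006,  0.04 ]), 'width': np.float64(0.085)}
0.1547
side 391.7155457230297 391.7155457230297 279.4721913156543 209.9530040812076
[[-0.754 -0.348  0.558 -0.251]
 [-0.657  0.39  -0.645  0.999]
 [ 0.007 -0.853 -0.523  0.81 ]
 [ 0.     0.     0.     1.   ]]
top 379.0605513125537 379.0605513125537 278.7076827004809 209.8342777518795
[[-0.028 -0.983  0.183  0.312]
 [-1.     0.03   0.009  0.095]
 [-0.014 -0.183 -0.983  1.184]
 [ 0.     0.     0.     1.   ]]
wrist 361.1140418777707 361.1140418777707 273.57503043187853 208.41310169500923
[[ 0.286 -0.918 -0.274  0.255]
 [-0.958 -0.274 -0.082 -0.602]
 [-0.     0.286 -0.958  0.373]
 [ 0.     0.     0.     1.   ]]
```

View pics/top0.png

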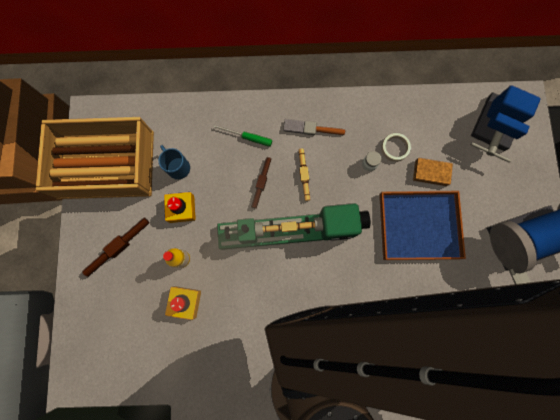

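View pics/side0.png

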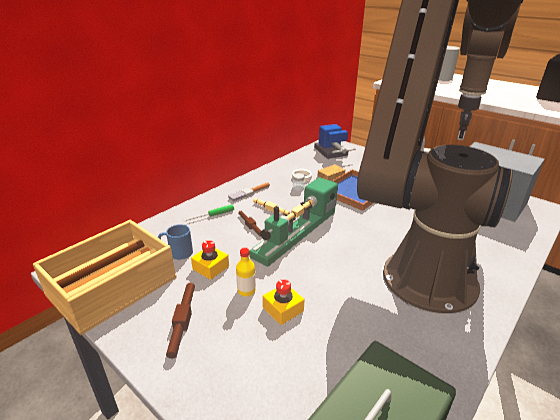

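View pics/wrist0.png

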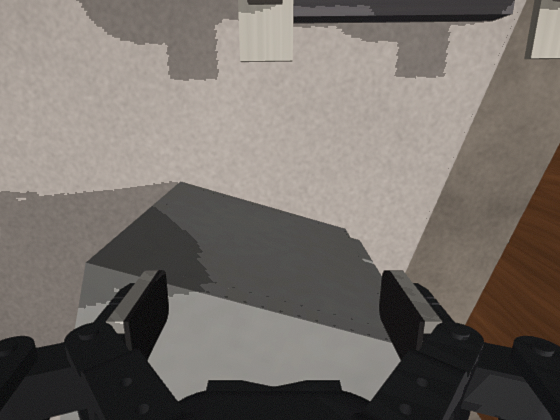

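```bash
cat > h.py <<'E'
from workcell import r
import cv2, numpy as np
from scipy.spatial.transform import Rotation as R
def ray(p,uv):
    d=np.array([(uv[0]-p["cx"])/p["fx"],(uv[1]-p["cy"])/p["fy"],1.0]); T=p["extrinsics"]
    return T[:3,3],T[:3,:3]@d
def at(p,uv,z):
    o,d=ray(p,uv); return o+d*(z-o[2])/d[2]
def proj(p,X):
    T=p["extrinsics"]; c=T[:3,:3].T@(np.asarray(X)-T[:3,3]); return np.array([p["fx"]*c[0]/c[2]+p["cx"],p["fy"]*c[1]/c[2]+p["cy"]])
def save(p,name,crop=None,scale=1):
    f=p["frame"][:,:,::-1]
    if crop: f=f[crop[1]:crop[3],crop[0]:crop[2]]
    cv2.imwrite("pics/"+name,cv2.resize(f,None,fx=scale,fy=scale,interpolation=cv2.INTER_CUBIC))
def axis(m):
    ys,xs=np.nonzero(m); 
    (c,sz,a)=cv2.minAreaRect(np.stack([xs,ys],1).astype(np.float32)); b=cv2.boxPoints((c,sz,a))
    e=[b[1]-b[0],b[2]-b[1]]; e=max(e,key=np.linalg.norm); c=np.array(c)
    return c,c-e/2,c+e/2
# desired tool orientation pointing down: tool x=-z world; jaws (tool z) along world angle a
def Rdown(a):
    x=np.array([0,0,-1.]); z=np.array([np.cos(a),np.sin(a),0]); y=np.cross(z,x); return np.stack([x,y,z],1)
def move(gx,gy,gz,a,halfok=True):
    "delta in tool frame from now so that the grasp point is at g, jaws along a"
    s=r.get_state(); R0=R.from_rotvec(s["eef_rot"]).as_matrix(); best=None
    for k in (0,np.pi):
        Rt=Rdown(a+k); D=R.from_matrix(R0.T@Rt).as_rotvec()
        if best is None or np.linalg.norm(D)<np.linalg.norm(best[0]): best=(D,Rt)
    D,Rt=best; tcp=np.array([gx,gy,gz])-Rt[:,0]*r.grip_point_offset
    d=R0.T@(tcp-s["eef_pos"])
    print("shift mm",np.round(d*1000,1),"turn deg",np.round(np.degrees(D),2), "q6",round(float(s["q"][5]),2))
    return d,D
def st():
    s=r.get_state(); R0=R.from_rotvec(s["eef_rot"]).as_matrix(); g=np.array(s["eef_pos"])+R0[:,0]*r.grip_point_offset
    print("t",round(float(s["t"]),2),"grip",np.round(g,4),"toolx",np.round(R0[:,0],3),"z",np.round(R0[:,2],3),"jawang",round(float(np.degrees(np.arctan2(R0[1,2],R0[0,2]))),2),"F",np.round(s["contact_force"],1),"w",round(float(s["width"]),4),"q",np.round(s["q"],2))
E
python3 - <<'E'
from h import *
top=r.snapshot("top"); side=r.snapshot("side")
Z={"stop_top":.085,"stop_push":.08,"turned_mid":.09,"blank_mid":.013,"spindle1_mid":.013,"tail_post":.11,"lathe":.05,"tray":.015,"tailstock":.08,"glue":.07,"mug":.045}
for n in Z:
    for nm,p in (("top",top),("side",side)):
        for d in r.silhouettes(n,p)[:4]:
            c,a,b=axis(d["mask"]); v=at(p,b,Z[n])-at(p,a,Z[n])
            print(n,nm,round(d["p"],2),np.round(d["centre"],1),"mid",np.round(at(p,c,Z[n]),3),"len",round(float(np.linalg.norm(v)),3),"ang",round(float(np.degrees(np.arctan2(v[1],v[0]))),1))
save(top,"topc.png",(50,90,480,330),1.85)
save(side,"sidec.png",(30,130,380,370),2.2)
E
```

```text
stop_top top 0.52 [171.3 207.3] mid [0.547 0.417 0.085] len 0.042 ang -135.7
stop_top top 0.44 [175.4 302.9] mid [0.256 0.399 0.085] len 0.043 ang -91.6
stop_top side 0.64 [284.6 284.2] mid [0.258 0.393 0.085] len 0.038 ang -138.5
stop_top side 0.27 [242.2 274.3] mid [0.377 0.416 0.085] len 0.208 ang 135.3
stop_push top 0.72 [177.9 304.7] mid [0.256 0.4   0.08 ] len 0.039 ang -46.1
stop_push top 0.63 [174.6 200.6] mid [0.549 0.418 0.08 ] len 0.037 ang -135.7
stop_push side 0.66 [209.3 245.7] mid [0.55  0.405 0.08 ] len 0.064 ang 168.3
stop_push side 0.45 [285.6 287.2] mid [0.256 0.394 0.08 ] len 0.07 ang -49.4
turned_mid top 0.89 [289.2 224.7] mid [0.466 0.078 0.09 ] len 0.143 ang -91.7
turned_mid side 0.74 [298.6 209.7] mid [0.471 0.056 0.09 ] len 0.158 ang -78.2
turned_mid side 0.52 [274.5 228.1] mid [0.458 0.188 0.09 ] len 0.196 ang -61.7
turned_mid side 0.46 [244.1 194.3] mid [0.698 0.088 0.09 ] len 0.173 ang -99.9
blank_mid top 0.62 [116.2 245.1] mid [0.429 0.616 0.013] len 0.25 ang -50.1
blank_mid top 0.6 [372.5 166. ] mid [ 0.681 -0.195  0.013] len 0.064 ang -46.8
blank_mid to
[... 945 characters left out ...]
37 0.015] len 0.049 ang -135.7
tray side 0.63 [350.9 190. ] mid [ 0.468 -0.291  0.015] len 0.33 ang 134.2
tailstock top 0.79 [245.6 231.4] mid [0.461 0.209 0.08 ] len 0.106 ang -91.7
tailstock side 0.98 [274.8 225.1] mid [0.469 0.177 0.08 ] len 0.203 ang -60.7
tailstock side 0.53 [329.1 173.9] mid [ 0.566 -0.281  0.08 ] len 0.131 ang -107.2
glue top 0.67 [173.6 256.5] mid [0.388 0.41  0.07 ] len 0.077 ang -91.7
glue top 0.51 [244.1 229.5] mid [0.459 0.211 0.07 ] len 0.11 ang -91.7
glue side 0.8 [244.6 273.4] mid [0.391 0.405 0.07 ] len 0.214 ang 138.0
mug top 0.8 [171.4 162.6] mid [0.689 0.435 0.045] len 0.126 ang -136.3
mug side 0.56 [178.  242.2] mid [0.683 0.421 0.045] len 0.192 ang 162.6
```

View pics/topc.png

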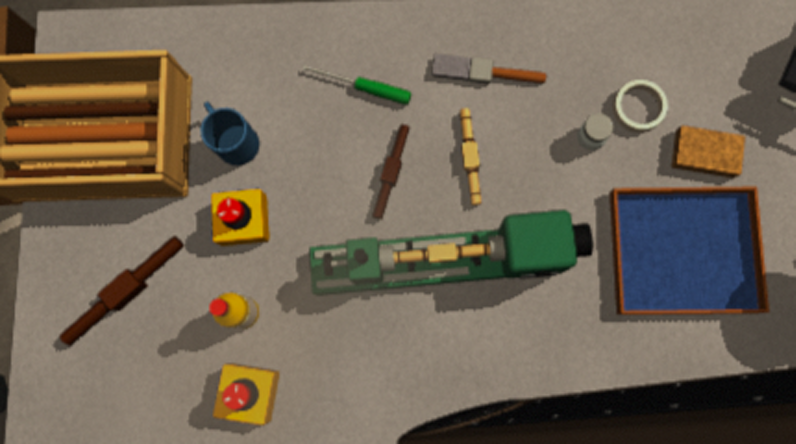

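View pics/sidec.png

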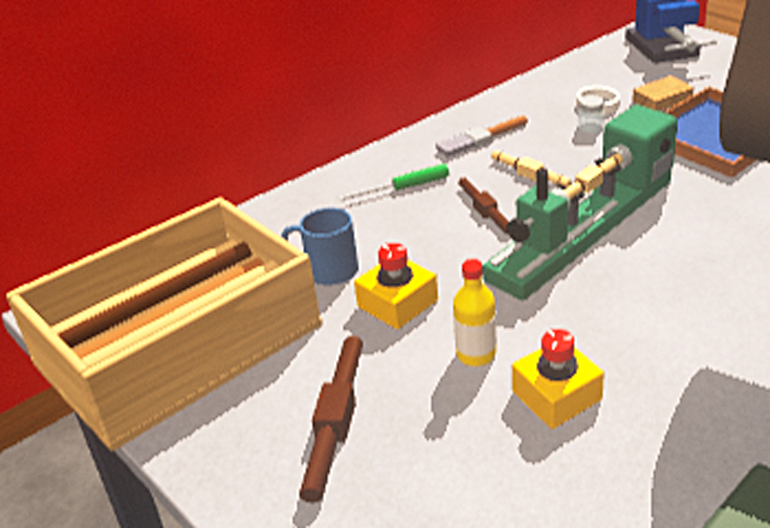

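```bash
python3 - <<'E'
from h import *
st()
move(.58,-.1,.30,0); move(.58,-.1,.30,np.pi)
E
```

```text
t 1.35 grip [ 0.1864 -0.6227  0.25  ] toolx [-0.  0. -1.] z [ 0.287 -0.958 -0.   ] jawang -73.34 F [0.  0.4 0.3] w 0.0855 q [-1.33  0.48  1.6  -0.    1.07 -0.05]
shift mm [ -50.   527.  -387.9] turn deg [-73.34  -0.     0.  ] q6 -0.05
shift mm [ -50.   527.  -387.9] turn deg [-73.34  -0.     0.  ] q6 -0.05
```

Emit:
{"method": "jog_arm", "body": {"targets": [{"x": -0.05,"y": 0.33,"z": -0.24,"ax": -45},{"x": -0.05,"y": 0.33,"z": -0.24,"ax": -45},{"x": -0.05,"y": 0.33,"z": -0.24,"ax": -45},{"x": -0.05,"y": 0.33,"z": -0.24,"ax": -45},{"x": -0.05,"y": 0.33,"z": -0.24,"ax": -45},{"x": -0.05,"y": 0.33,"z": -0.24,"ax": -45},{"x": -0.05,"y": 0.33,"z": -0.24,"ax": -45},{"x": -0.05,"y": 0.33,"z": -0.24,"ax": -45},{"x": -0.05,"y": 0.33,"z": -0.24,"ax": -45},{"x": -0.05,"y": 0.33,"z": -0.24,"ax": -45}]}}

```text
$.targets[0]: bad value
```

```bash
python3 - <<'E'
from h import *
st()
move(.60,-.1,.33,0)
p=r.snapshot("top"); save(p,"t1.png")
E
```

```text
t 1.35 grip [ 0.1864 -0.6227  0.25  ] toolx [-0.  0. -1.] z [ 0.287 -0.958 -0.   ] jawang -73.34 F [0.  0.4 0.3] w 0.0855 q [-1.33  0.48  1.6  -0.    1.07 -0.05]
shift mm [ -80.   546.1 -382.2] turn deg [-73.34  -0.     0.  ] q6 -0.05
```

View pics/t1.png

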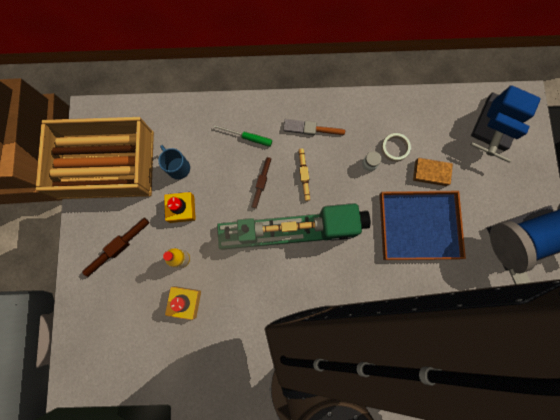

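Emit:
{"method": "jog_arm", "body": {"targets": [{"x": -0.05,"y": 0.33,"z": -0.24,"ax": -45,"ay": 0,"az": 0,"jaw": 1}]}}

```text
t: 1.48
eef_pos: [0.2089, -0.5931, 0.4089]
eef_rot: [0.9, 1.375, -0.904]
contact_force: [0.1, 0.8, -0.1]
width: 0.0853
```

Emit:
{"method": "jog_arm", "body": {"targets": [{"x": -0.05,"y": 0.31,"z": -0.24,"ax": -45,"ay": 0,"az": 0,"jaw": 1},{"x": -0.05,"y": 0.31,"z": -0.24,"ax": -45,"ay": 0,"az": 0,"jaw": 1},{"x": -0.05,"y": 0.31,"z": -0.24,"ax": -45,"ay": 0,"az": 0,"jaw": 1},{"x": -0.05,"y": 0.31,"z": -0.24,"ax": -45,"ay": 0,"az": 0,"jaw": 1},{"x": -0.05,"y": 0.31,"z": -0.24,"ax": -45,"ay": 0,"az": 0,"jaw": 1},{"x": -0.05,"y": 0.31,"z": -0.24,"ax": -45,"ay": 0,"az": 0,"jaw": 1},{"x": -0.05,"y": 0.31,"z": -0.24,"ax": -45,"ay": 0,"az": 0,"jaw": 1},{"x": -0.05,"y": 0.31,"z": -0.24,"ax": -45,"ay": 0,"az": 0,"jaw": 1},{"x": -0.05,"y": 0.31,"z": -0.24,"ax": -45,"ay": 0,"az": 0,"jaw": 1},{"x": -0.05,"y": 0.31,"z": -0.24,"ax": -45,"ay": 0,"az": 0,"jaw": 1}]}}

```text
t: 2.32
eef_pos: [0.3989, -0.2458, 0.459]
eef_rot: [0.292, 1.55, -0.294]
contact_force: [1.7, -0.8, 0.1]
width: 0.0853
```

```bash
python3 - <<'E'
from h import *
st()
move(.58,0.05,.36,0)
E
```

```text
t 2.32 grip [ 0.3989 -0.246   0.3043] toolx [ 0.    -0.002 -1.   ] z [ 0.931 -0.365  0.001] jawang -21.41 F [ 1.7 -0.8  0.1] w 0.0853 q [-0.62  0.16  1.93 -0.    1.05 -0.24]
shift mm [-56.1 341.4  60.7] turn deg [-21.41   0.04   0.09] q6 -0.24
```

Emit:
{"method": "jog_arm", "body": {"targets": [{"x": -0.04,"y": 0.35,"z": -0.03,"ax": -21.4,"ay": 0,"az": 0,"jaw": 0.5},{"x": -0.04,"y": 0.35,"z": -0.03,"ax": -21.4,"ay": 0,"az": 0,"jaw": 0},{"x": -0.04,"y": 0.35,"z": -0.03,"ax": -21.4,"ay": 0,"az": 0,"jaw": 0},{"x": -0.04,"y": 0.35,"z": -0.03,"ax": -21.4,"ay": 0,"az": 0,"jaw": 0},{"x": -0.04,"y": 0.35,"z": -0.03,"ax": -21.4,"ay": 0,"az": 0,"jaw": 0},{"x": -0.04,"y": 0.35,"z": -0.03,"ax": -21.4,"ay": 0,"az": 0,"jaw": 0},{"x": -0.04,"y": 0.35,"z": -0.03,"ax": -21.4,"ay": 0,"az": 0,"jaw": 0},{"x": -0.04,"y": 0.35,"z": -0.03,"ax": -21.4,"ay": 0,"az": 0,"jaw": 0},{"x": -0.04,"y": 0.35,"z": -0.03,"ax": -21.4,"ay": 0,"az": 0,"jaw": 0},{"x": -0.04,"y": 0.35,"z": -0.03,"ax": -21.4,"ay": 0,"az": 0,"jaw": 0}]}}

```text
t: 3.15
eef_pos: [0.4997, 0.0951, 0.4991]
eef_rot: [-0.003, 1.569, 0.002]
contact_force: [-0.9, -1.2, -0.5]
width: 0.0004
```

```bash
python3 - <<'E'
from h import *
st()
move(.545,0.412,.20,0)
p=r.snapshot("top"); save(p,"t2.png");p=r.snapshot("wrist"); save(p,"w2.png")
E
```

```text
t 3.15 grip [0.5    0.0951 0.3444] toolx [ 0.002 -0.    -1.   ] z [1.    0.003 0.002] jawang 0.18 F [-0.9 -1.2 -0.5] w 0.0004 q [ 0.13  0.19  1.79 -0.    1.16  0.13]
shift mm [144.4 316.8  46. ] turn deg [0.18 0.12 0.01] q6 0.13
```

View pics/w2.png

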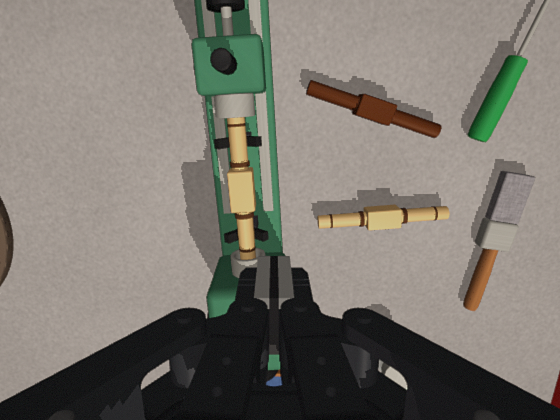

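View pics/t2.png

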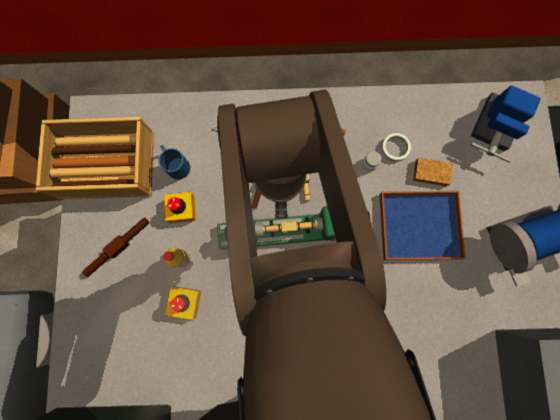

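```bash
python3 - <<'E'
from h import *
p=r.snapshot("wrist"); save(p,"w2c.png",(180,0,460,290),2.05)
for n,z in (("turned_mid",.09),("blank_mid",.013),("spindle1_mid",.013)):
    for d in r.silhouettes(n,p)[:3]:
        c,a,b=axis(d["mask"]); v=at(p,b,z)-at(p,a,z)
        print(n,round(d["p"],2),np.round(c),"mid",np.round(at(p,c,z),4),"len",round(float(np.linalg.norm(v)),3),"ang",round(float(np.degrees(np.arctan2(v[1],v[0]))),1))
for uv in ((237,125),(241,190),(247,250)): print(uv,np.round(at(p,uv,.09),4))
E
```

```text
turned_mid 0.59 [242. 187.] mid [0.4642 0.0747 0.09  ] len 0.157 ang -86.0
blank_mid 0.7 [374. 108.] mid [0.6198 0.1548 0.013 ] len 0.173 ang -16.1
blank_mid 0.61 [229.  57.] mid [0.4457 0.2115 0.013 ] len 0.128 ang -87.8
blank_mid 0.56 [495. 239.] mid [ 0.7968 -0.0154  0.013 ] len 0.205 ang 80.9
(237, 125) [0.4606 0.1396 0.09  ]
(241, 190) [0.463  0.0713 0.09  ]
(247, 250) [0.4681 0.0015 0.09  ]
```

View pics/w2c.png

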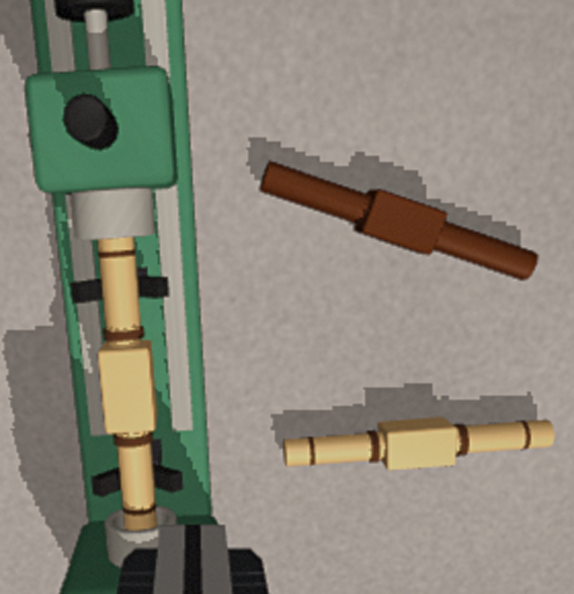

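```bash
python3 - <<'E'
from h import *
for nm,bx in (("top",(160,190,195,222)),("side",(195,235,225,262))):
    p=r.snapshot(nm); f=p["frame"].astype(int); m=(f[:,:,0]>110)&(f[:,:,1]<70)&(f[:,:,2]<70); mm=np.zeros_like(m); mm[bx[1]:bx[3],bx[0]:bx[2]]=m[bx[1]:bx[3],bx[0]:bx[2]]
    ys,xs=np.nonzero(mm); print(nm,len(xs),xs.min(),xs.max(),ys.min(),ys.max()); print(np.round(at(p,(xs.mean(),ys.mean()),.087),4), proj(p,(.545,.412,.085)))
    save(p,nm+"s.png",bx,12)
move(.545,0.412,.20,0)
E
```

```text
top 116 168 181 198 209
[0.5452 0.4139 0.087 ] [175.12776539 203.63263589]
side 113 202 214 241 252
[0.5401 0.4153 0.087 ] [207.95914856 246.56012254]
shift mm [143.3 322.1  45.9] turn deg [-0.1   0.02  0.1 ] q6 0.12
```

Emit:
{"method": "jog_arm", "body": {"targets": [{"x": 0.1,"y": 0.323,"z": 0.044,"ax": 0,"ay": 0,"az": 0,"jaw": 0},{"x": 0.1,"y": 0.323,"z": 0.044,"ax": 0,"ay": 0,"az": 0,"jaw": 0},{"x": 0.1,"y": 0.323,"z": 0.044,"ax": 0,"ay": 0,"az": 0,"jaw": 0},{"x": 0.1,"y": 0.323,"z": 0.044,"ax": 0,"ay": 0,"az": 0,"jaw": 0},{"x": 0.1,"y": 0.323,"z": 0.044,"ax": 0,"ay": 0,"az": 0,"jaw": 0},{"x": 0.1,"y": 0.323,"z": 0.044,"ax": 0,"ay": 0,"az": 0,"jaw": 0},{"x": 0.1,"y": 0.323,"z": 0.044,"ax": 0,"ay": 0,"az": 0,"jaw": 0},{"x": 0.1,"y": 0.323,"z": 0.044,"ax": 0,"ay": 0,"az": 0,"jaw": 0},{"x": 0.1,"y": 0.323,"z": 0.044,"ax": 0,"ay": 0,"az": 0,"jaw": 0},{"x": 0.1,"y": 0.323,"z": 0.044,"ax": 0,"ay": 0,"az": 0,"jaw": 0}]}}

```text
t: 4.38
eef_pos: [0.5431, 0.4147, 0.3962]
eef_rot: [-0.002, 1.572, -0.002]
contact_force: [0.1, -1.7, -0.3]
width: 0.0003
```

```bash
python3 - <<'E'
from h import *
st()
move(.543,0.413,.10,0)
p=r.snapshot("top"); save(p,"t3.png");p=r.snapshot("wrist"); save(p,"w3.png"); p=r.snapshot("side"); save(p,"s3.png",(130,130,380,370),2.4)
E
```

```text
t 4.38 grip [0.5429 0.4143 0.2415] toolx [-0.001 -0.002 -1.   ] z [ 1.    -0.    -0.001] jawang -0.0 F [ 0.1 -1.7 -0.3] w 0.0003 q [ 0.61  0.54  1.52 -0.    1.09  0.61]
shift mm [ 1.415e+02 -1.300e+00  1.000e-01] turn deg [-0.   -0.07  0.14] q6 0.61
```

View pics/t3.png

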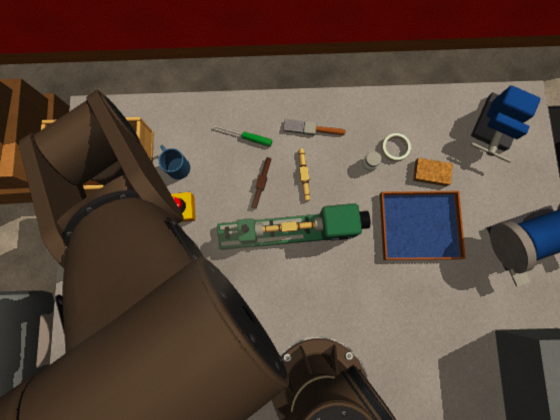

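View pics/s3.png

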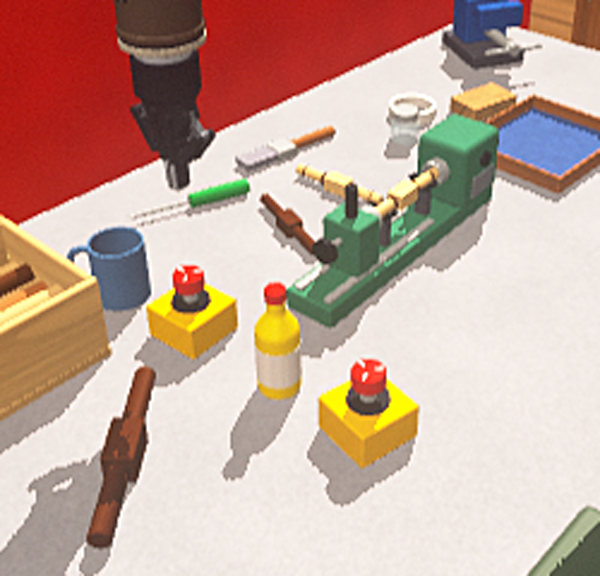

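Emit:
{"method": "jog_arm", "body": {"targets": [{"x": 0.04,"y": -0.001,"z": 0,"ax": 0,"ay": 0,"az": 0,"jaw": 0},{"x": 0.08,"y": -0.001,"z": 0,"ax": 0,"ay": 0,"az": 0,"jaw": 0},{"x": 0.11,"y": -0.001,"z": 0,"ax": 0,"ay": 0,"az": 0,"jaw": 0},{"x": 0.12,"y": -0.001,"z": 0,"ax": 0,"ay": 0,"az": 0,"jaw": 0},{"x": 0.124,"y": -0.001,"z": 0,"ax": 0,"ay": 0,"az": 0,"jaw": 0},{"x": 0.128,"y": -0.001,"z": 0,"ax": 0,"ay": 0,"az": 0,"jaw": 0},{"x": 0.13,"y": -0.001,"z": 0,"ax": 0,"ay": 0,"az": 0,"jaw": 0},{"x": 0.13,"y": -0.001,"z": 0,"ax": 0,"ay": 0,"az": 0,"jaw": 0}]}}

```text
t: 5.2
eef_pos: [0.544, 0.4105, 0.2698]
eef_rot: [0.002, 1.569, -0.003]
contact_force: [-0.6, 0.1, -0.0]
width: -0.0004
```

```bash
python3 - <<'E'
from h import *
st()
p=r.snapshot("side"); save(p,"s4.png",(170,200,260,290),6)
E
```

```text
t 5.2 grip [0.5443 0.4104 0.1151] toolx [ 0.002 -0.001 -1.   ] z [ 1.    -0.003  0.002] jawang -0.16 F [-0.6  0.1 -0. ] w -0.0004 q [ 0.6   0.67  1.63 -0.    0.85  0.61]
```

View pics/s4.png

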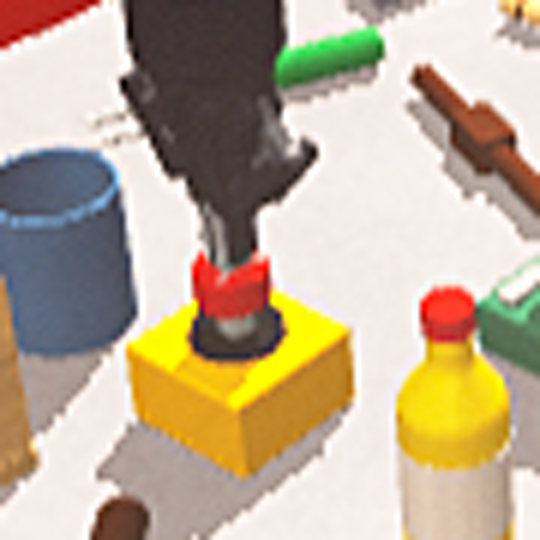

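Emit:
{"method": "jog_arm", "body": {"targets": [{"x": 0.002,"y": 0,"z": 0,"ax": 0,"ay": 0,"az": 0,"jaw": 0},{"x": 0.004,"y": 0,"z": 0,"ax": 0,"ay": 0,"az": 0,"jaw": 0},{"x": 0.006,"y": 0,"z": 0,"ax": 0,"ay": 0,"az": 0,"jaw": 0},{"x": 0.006,"y": 0,"z": 0,"ax": 0,"ay": 0,"az": 0,"jaw": 0}]}}

```text
t: 5.58
eef_pos: [0.544, 0.4108, 0.264]
eef_rot: [0.002, 1.568, -0.002]
contact_force: [0.9, 0.7, 4.8]
width: -0.0001
```

Emit:
{"method": "jog_arm", "body": {"targets": [{"x": 0.002,"y": 0,"z": 0,"ax": 0,"ay": 0,"az": 0,"jaw": 0},{"x": 0.003,"y": 0,"z": 0,"ax": 0,"ay": 0,"az": 0,"jaw": 0}]}}

```text
t: 5.75
eef_pos: [0.5446, 0.4112, 0.2629]
eef_rot: [0.003, 1.566, -0.001]
contact_force: [-7.6, -5.4, 38.2]
width: -0.0001
```

Emit:
{"method": "jog_arm", "body": {"targets": [{"x": 0,"y": 0,"z": 0,"ax": 0,"ay": 0,"az": 0,"jaw": 0},{"x": 0,"y": 0,"z": 0,"ax": 0,"ay": 0,"az": 0,"jaw": 0},{"x": 0,"y": 0,"z": 0,"ax": 0,"ay": 0,"az": 0,"jaw": 0},{"x": -0.04,"y": 0,"z": 0,"ax": 0,"ay": 0,"az": 0,"jaw": 0.3},{"x": -0.08,"y": 0,"z": 0,"ax": 0,"ay": 0,"az": 0,"jaw": 0.5},{"x": -0.12,"y": 0,"z": 0,"ax": 0,"ay": 0,"az": 0,"jaw": 0.5},{"x": -0.16,"y": 0,"z": 0,"ax": 0,"ay": 0,"az": 0,"jaw": 0.5},{"x": -0.16,"y": 0,"z": 0,"ax": 0,"ay": 0,"az": 0,"jaw": 0.5}]}}

```text
t: 6.42
eef_pos: [0.545, 0.412, 0.4312]
eef_rot: [0.007, 1.557, 0.004]
contact_force: [1.3, 1.0, 0.4]
width: 0.0426
```

```bash
python3 - <<'E'
from h import *
st()
p=r.snapshot("side"); save(p,"s5.png",(150,170,370,330),3.5)
q=r.snapshot("top"); save(q,"t5.png",(200,190,480,290),2.8)
# trial: lathe axis & post
for z in (.12,.14): print(proj(p,(.457,.205,z)),proj(q,(.457,.205,z)))
E
```

```text
t 6.42 grip [0.5471 0.4131 0.2765] toolx [ 0.014  0.007 -1.   ] z [ 1.    -0.002  0.014] jawang -0.13 F [1.3 1.  0.4] w 0.0426 q [ 0.6   0.5   1.49 -0.    1.13  0.61]
[274.29746553 219.9184602 ] [243.83811481 229.41496046]
[274.29621857 214.68789297] [243.08407955 228.4658946 ]
```

View pics/s5.png

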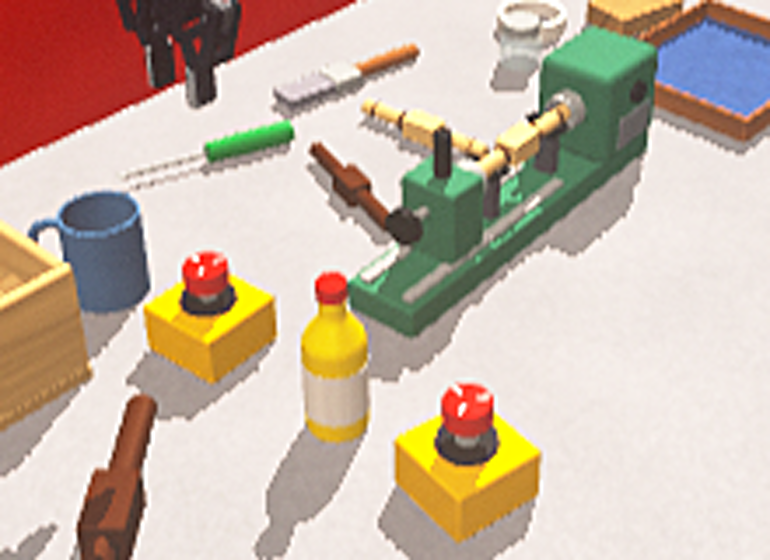

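View pics/t5.png

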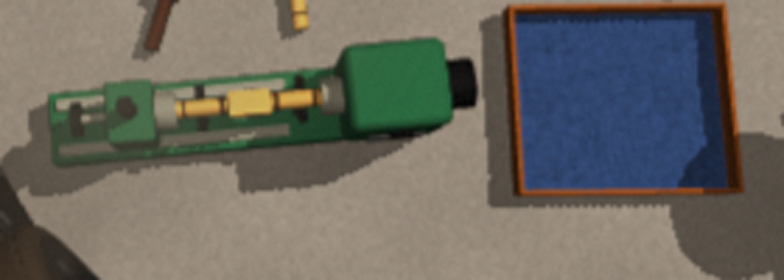

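```bash
cat >> h.py <<'E'
def tri(*prs):
    A=np.zeros((3,3));b=np.zeros(3)
    for p,uv in prs:
        o,d=ray(p,uv); d=d/np.linalg.norm(d); M=np.eye(3)-np.outer(d,d); A+=M;b+=M@o
    X=np.linalg.solve(A,b); return X,[np.round(proj(p,X)-uv,1) for p,uv in prs]
E
python3 - <<'E'
from h import *
p=r.snapshot("side");q=r.snapshot("top")
print("posttop",tri((p,(276.3,207.6)),(q,(245,227.1))))
print("postbase",tri((p,(276.3,220))  ,(q,(246.,228.5))))
# block centre of turned, tops
print("turned block",[np.round(at(q,(200+249/2.8,190+101/2.8),z),4) for z in (.09,.103)])
# axis from top: neck ends
a=at(q,(200+180/2.8,190+106.5/2.8),.099); b=at(q,(200+320/2.8,190+97.5/2.8),.099); print(a,b,np.degrees(np.arctan2(-(a-b)[0],(a-b)[1])))
# tray corners: outer at z=.03
for uv in ((508,7),(724,5),(743,190),(519,194)): print(np.round(at(q,(200+uv[0]/2.8,190+uv[1]/2.8),.03),4))
f=q["frame"].astype(int); m=(f[:,:,2]>f[:,:,0]+25); m[:,:370]=0;m[:,480:]=0;m[:180]=0;m[270:]=0
E
```

```text
posttop (array([0.45672615, 0.19684131, 0.16319323]), [array([-0.2, -0. ]), array([0.2, 0.2])])
postbase (array([0.45790776, 0.19777611, 0.11637769]), [array([-0.7, -0.2]), array([0.5, 0.7])])
turned block [array([0.467 , 0.0766, 0.09  ]), array([0.4651, 0.0768, 0.103 ])]
[0.46210372 0.14803836 0.099     ] [0.46713561 0.00351696 0.099     ] 1.9940995247906823
[ 0.5721 -0.2154  0.03  ]
[ 0.5669 -0.4538  0.03  ]
[ 0.3633 -0.4508  0.03  ]
[ 0.3659 -0.2112  0.03  ]
```

```bash
python3 - <<'E'
from h import *
move(.457,.198,.145,np.radians(2.5))
E
```

```text
shift mm [ 121.8 -213.1  -86.4] turn deg [-2.64  0.21 -0.01] q6 0.61
```

Emit:
{"method": "jog_arm", "body": {"targets": [{"x": 0.02,"y": -0.213,"z": -0.087,"ax": -2.6,"ay": 0.2,"az": 0,"jaw": 0.5},{"x": 0.02,"y": -0.213,"z": -0.087,"ax": -2.6,"ay": 0.2,"az": 0,"jaw": 0.5},{"x": 0.02,"y": -0.213,"z": -0.087,"ax": -2.6,"ay": 0.2,"az": 0,"jaw": 0.5},{"x": 0.02,"y": -0.213,"z": -0.087,"ax": -2.6,"ay": 0.2,"az": 0,"jaw": 0.5},{"x": 0.02,"y": -0.213,"z": -0.087,"ax": -2.6,"ay": 0.2,"az": 0,"jaw": 0.5},{"x": 0.02,"y": -0.213,"z": -0.087,"ax": -2.6,"ay": 0.2,"az": 0,"jaw": 0.5},{"x": 0.04,"y": -0.213,"z": -0.087,"ax": -2.6,"ay": 0.2,"az": 0,"jaw": 0.5},{"x": 0.05,"y": -0.213,"z": -0.087,"ax": -2.6,"ay": 0.2,"az": 0,"jaw": 0.5},{"x": 0.05,"y": -0.213,"z": -0.087,"ax": -2.6,"ay": 0.2,"az": 0,"jaw": 0.5}]}}

```text
t: 7.37
eef_pos: [0.4554, 0.1977, 0.3688]
eef_rot: [-0.034, 1.575, 0.032]
contact_force: [-0.3, 0.2, -0.9]
width: 0.0427
```

```bash
python3 - <<'E'
from h import *
st()
p=r.snapshot("wrist"); save(p,"w6.png"); q=r.snapshot("side"); save(q,"s6.png",(150,170,370,330),3.5)
move(.457,.198,.145,np.radians(2.5)); 
for X in ((.457,.198,.163),(.457,.198,.117)): print(np.round(proj(p,X)))
E
```

```text
t 7.37 grip [0.4547 0.1975 0.2141] toolx [-0.004 -0.001 -1.   ] z [ 0.999  0.042 -0.005] jawang 2.43 F [-0.3  0.2 -0.9] w 0.0427 q [0.35 0.31 1.98 0.   0.85 0.31]
shift mm [71.  -0.5  0.8] turn deg [-0.01 -0.11  0.03] q6 0.31
[280. 245.]
[279. 217.]
```

View pics/w6.png

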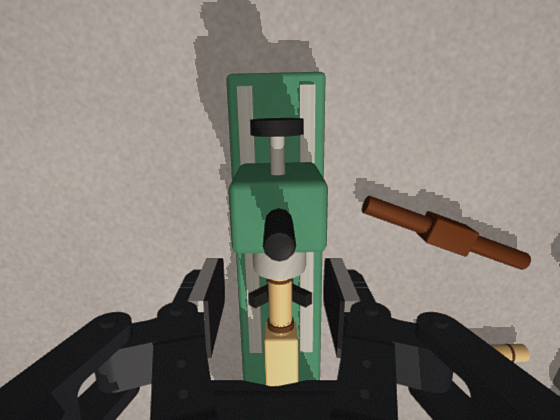

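View pics/s6.png

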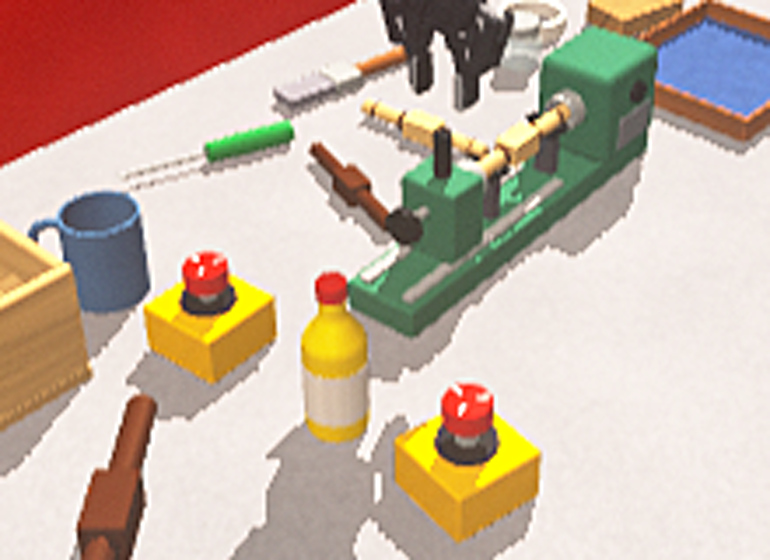

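Emit:
{"method": "jog_arm", "body": {"targets": [{"x": 0.04,"y": -0.0005,"z": 0.001,"ax": 0,"ay": -0.1,"az": 0,"jaw": 0.5},{"x": 0.07,"y": -0.0005,"z": 0.001,"ax": 0,"ay": -0.1,"az": 0,"jaw": 0.5},{"x": 0.07,"y": -0.0005,"z": 0.001,"ax": 0,"ay": -0.1,"az": 0,"jaw": 0.5},{"x": 0.07,"y": -0.0005,"z": 0.001,"ax": 0,"ay": -0.1,"az": 0,"jaw": 0},{"x": 0.07,"y": -0.0005,"z": 0.001,"ax": 0,"ay": -0.1,"az": 0,"jaw": 0},{"x": 0.07,"y": -0.0005,"z": 0.001,"ax": 0,"ay": -0.1,"az": 0,"jaw": 0},{"x": 0.07,"y": -0.0005,"z": 0.001,"ax": 0,"ay": -0.1,"az": 0,"jaw": 0},{"x": 0.07,"y": -0.0005,"z": 0.001,"ax": 0,"ay": -0.1,"az": 0,"jaw": 0}], "squeeze": 40}}

```text
t: 8.13
eef_pos: [0.4572, 0.1984, 0.3022]
eef_rot: [-0.034, 1.57, 0.034]
contact_force: [-6.1, 2.2, 0.5]
width: 0.0167
```

```bash
python3 - <<'E'
from h import *
st()
E
```

```text
t 8.13 grip [0.4574 0.1985 0.1475] toolx [ 0.001  0.    -1.   ] z [0.999 0.044 0.001] jawang 2.5 F [-6.1  2.2  0.5] w 0.0167 q [ 0.35  0.41  2.04 -0.    0.69  0.31]
```

Emit:
{"method": "jog_arm", "body": {"targets": [{"x": 0,"y": 0.006,"z": 0,"ax": 0,"ay": 0,"az": 0,"jaw": 0},{"x": 0,"y": 0.012,"z": 0,"ax": 0,"ay": 0,"az": 0,"jaw": 0},{"x": 0,"y": 0.018,"z": 0,"ax": 0,"ay": 0,"az": 0,"jaw": 0},{"x": 0,"y": 0.024,"z": 0,"ax": 0,"ay": 0,"az": 0,"jaw": 0},{"x": 0,"y": 0.03,"z": 0,"ax": 0,"ay": 0,"az": 0,"jaw": 0},{"x": 0,"y": 0.036,"z": 0,"ax": 0,"ay": 0,"az": 0,"jaw": 0},{"x": 0,"y": 0.042,"z": 0,"ax": 0,"ay": 0,"az": 0,"jaw": 0},{"x": 0,"y": 0.048,"z": 0,"ax": 0,"ay": 0,"az": 0,"jaw": 0},{"x": 0,"y": 0.053,"z": 0,"ax": 0,"ay": 0,"az": 0,"jaw": 0},{"x": 0,"y": 0.053,"z": 0,"ax": 0,"ay": 0,"az": 0,"jaw": 0}]}}

```text
t: 8.97
eef_pos: [0.4541, 0.2511, 0.3024]
eef_rot: [-0.037, 1.571, 0.034]
contact_force: [-4.1, -15.5, -6.4]
width: 0.0168
```

```bash
python3 - <<'E'
from h import *
st()
q=r.snapshot("side"); save(q,"s7.png",(150,170,370,330),3.5)
E
```

```text
t 8.97 grip [0.454  0.2507 0.1477] toolx [-0.001 -0.002 -1.   ] z [ 0.999  0.045 -0.001] jawang 2.59 F [ -4.1 -15.5  -6.4] w 0.0168 q [ 0.45  0.44  1.99 -0.    0.71  0.4 ]
```

View pics/s7.png

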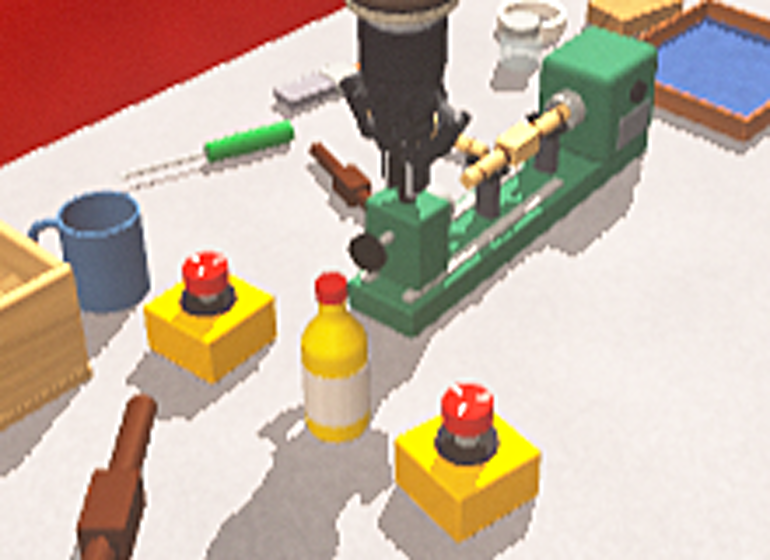

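Emit:
{"method": "jog_arm", "body": {"targets": [{"x": 0,"y": 0,"z": 0,"ax": 0,"ay": 0,"az": 0,"jaw": 0.3},{"x": 0,"y": 0,"z": 0,"ax": 0,"ay": 0,"az": 0,"jaw": 0.6},{"x": -0.02,"y": 0,"z": 0,"ax": 0,"ay": 0,"az": 0,"jaw": 0.8},{"x": -0.05,"y": 0,"z": 0,"ax": 0,"ay": 0,"az": 0,"jaw": 0.8},{"x": -0.08,"y": -0.02,"z": 0,"ax": 0,"ay": 0,"az": 0,"jaw": 0.8},{"x": -0.08,"y": -0.06,"z": 0.002,"ax": 0,"ay": 0,"az": 0,"jaw": 0.8},{"x": -0.08,"y": -0.1,"z": 0.003,"ax": 0,"ay": 0,"az": 0,"jaw": 0.8},{"x": -0.08,"y": -0.13,"z": 0.003,"ax": 0,"ay": 0,"az": 0,"jaw": 0.8},{"x": -0.08,"y": -0.13,"z": 0.003,"ax": 0,"ay": 0,"az": 0,"jaw": 0.8}]}}

```text
t: 9.77
eef_pos: [0.4636, 0.118, 0.3839]
eef_rot: [-0.035, 1.569, 0.032]
contact_force: [-0.3, -0.3, -0.4]
width: 0.0681
```

```bash
python3 - <<'E'
from h import *
st()
p=r.snapshot("wrist"); save(p,"w8.png")
move(.4645,.0745,.09,np.radians(2.5)); 
for X in ((.4645,.0745,.103),(.46,.16,.09)): print(np.round(proj(p,X)))
E
```

```text
t 9.77 grip [0.4639 0.1176 0.2292] toolx [ 0.002 -0.002 -1.   ] z [0.999 0.043 0.002] jawang 2.44 F [-0.3 -0.3 -0.4] w 0.0681 q [ 0.19  0.27  2.   -0.    0.87  0.15]
shift mm [139.2 -44.9  -1.4] turn deg [-0.11  0.11  0.09] q6 0.15
[273. 260.]
[272. 143.]
```

View pics/w8.png

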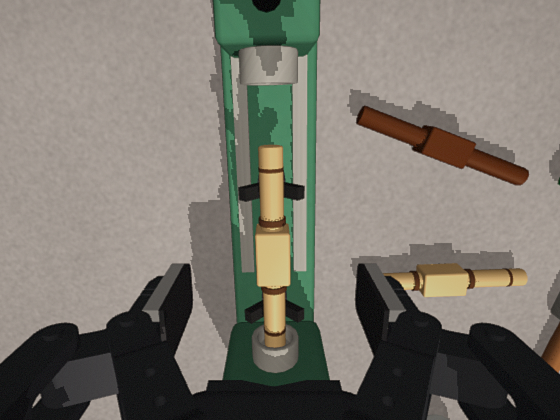

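```bash
python3 - <<'E'
from h import *
p=r.snapshot("wrist")
d=r.silhouettes("turned_mid",p)
for e in d[:2]: print(e["p"],axis(e["mask"]))
m=d[0]["mask"]
pts=[]
for row in (165,175,190,205,240,260,280,300,315,330,340):
    xs=np.nonzero(m[row])[0]; 
    if len(xs): c=(xs.min()+xs.max())/2; X=at(p,(c,row),.09); pts.append(X); print(row,xs.min(),xs.max(),np.round(X,4))
pts=np.array(pts); k=np.polyfit(pts[:,1],pts[:,0],1); print(k,np.degrees(np.arctan(-k[0])),np.polyval(k,.075))
# block rows edges & end
for row in (225,229,285,290): print(row,at(p,(273,row),.103))
print(at(p,(271,146),.09))
save(p,"w8c.png",(220,130,330,380),2.3)
E
```

```text
0.57 (array([271.5, 247.5]), array([271.5, 146. ]), array([271.5, 349. ]))
165 258 282 [0.4597 0.1462 0.09  ]
175 258 282 [0.46   0.1387 0.09  ]
190 259 282 [0.4608 0.1273 0.09  ]
205 260 282 [0.4616 0.1156 0.09  ]
240 254 289 [0.4631 0.0872 0.09  ]
260 256 289 [0.4646 0.0702 0.09  ]
280 256 289 [0.4653 0.0525 0.09  ]
300 263 284 [0.4668 0.0343 0.09  ]
315 263 284 [0.4674 0.0201 0.09  ]
330 264 286 [0.4693 0.0056 0.09  ]
340 264 285 [ 0.4693 -0.0044  0.09  ]
[-0.06540966  0.46906891] 3.7423663296551966 0.46416318485111474
225 [0.4635774  0.10422056 0.103     ]
229 [0.46370426 0.10110495 0.103     ]
285 [0.46557535 0.05515015 0.103     ]
290 [0.46575155 0.0508226  0.103     ]
[0.4598683  0.16004756 0.09      ]
```

View pics/w8c.png

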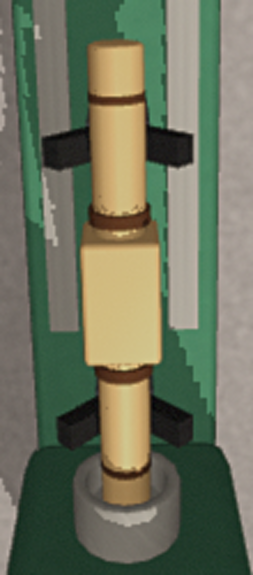

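Emit:
{"method": "jog_arm", "body": {"targets": [{"x": 0.02,"y": -0.043,"z": -0.001,"ax": -0.8,"ay": 0.1,"az": 0,"jaw": 0.8},{"x": 0.06,"y": -0.043,"z": -0.001,"ax": -0.8,"ay": 0.1,"az": 0,"jaw": 0.8},{"x": 0.1,"y": -0.043,"z": -0.001,"ax": -0.8,"ay": 0.1,"az": 0,"jaw": 0.8},{"x": 0.13,"y": -0.043,"z": -0.001,"ax": -0.8,"ay": 0.1,"az": 0,"jaw": 0.7},{"x": 0.138,"y": -0.043,"z": -0.001,"ax": -0.8,"ay": 0.1,"az": 0,"jaw": 0.6},{"x": 0.138,"y": -0.043,"z": -0.001,"ax": -0.8,"ay": 0.1,"az": 0,"jaw": 0.6}], "squeeze": 25}}

```text
t: 10.42
eef_pos: [0.4643, 0.0793, 0.244]
eef_rot: [-0.047, 1.574, 0.045]
contact_force: [-0.5, -0.3, 0.3]
width: 0.0512
```

```bash
python3 - <<'E'
from h import *
st()
move(.4643,.0755,.09,np.radians(3.2)); 
E
```

```text
t 10.42 grip [0.4637 0.0791 0.0893] toolx [-0.004 -0.002 -1.   ] z [ 0.998  0.059 -0.004] jawang 3.37 F [-0.5 -0.3  0.3] w 0.0512 q [ 0.11  0.49  2.14 -0.    0.52  0.05]
shift mm [-0.7 -3.8 -0.3] turn deg [ 0.17 -0.23  0.08] q6 0.05
```

Emit:
{"method": "jog_arm", "body": {"targets": [{"x": 0,"y": -0.003,"z": 0.0005,"ax": 0.1,"ay": -0.2,"az": 0,"jaw": 0.5},{"x": 0,"y": -0.003,"z": 0.0005,"ax": 0.1,"ay": -0.2,"az": 0,"jaw": 0.4},{"x": 0,"y": -0.003,"z": 0.0005,"ax": 0.1,"ay": -0.2,"az": 0,"jaw": 0.3},{"x": 0,"y": -0.003,"z": 0.0005,"ax": 0.1,"ay": -0.2,"az": 0,"jaw": 0.2},{"x": 0,"y": -0.003,"z": 0.0005,"ax": 0.1,"ay": -0.2,"az": 0,"jaw": 0.2},{"x": 0,"y": -0.003,"z": 0.0005,"ax": 0.1,"ay": -0.2,"az": 0,"jaw": 0.2}], "squeeze": 25}}

```text
t: 10.92
eef_pos: [0.465, 0.0766, 0.2455]
eef_rot: [-0.046, 1.569, 0.044]
contact_force: [-5.6, 2.7, 7.4]
width: 0.0261
```

```bash
python3 - <<'E'
from h import *
st()
E
```

```text
t 10.92 grip [0.4651 0.0764 0.0908] toolx [ 0.001 -0.001 -1.   ] z [0.998 0.057 0.001] jawang 3.28 F [-5.6  2.7  7.4] w 0.0261 q [ 0.1   0.48  2.14 -0.    0.52  0.04]
```

Emit:
{"method": "jog_arm", "body": {"targets": [{"x": -0.001,"y": 0.0,"z": 0,"ax": 0,"ay": 0,"az": 0,"jaw": 0.2},{"x": -0.0015,"y": 0.004,"z": 0,"ax": 0,"ay": 0,"az": 0,"jaw": 0.2},{"x": -0.002,"y": 0.008,"z": 0,"ax": 0,"ay": 0,"az": 0,"jaw": 0.2},{"x": -0.002,"y": 0.012,"z": 0,"ax": 0,"ay": 0,"az": 0,"jaw": 0.2},{"x": -0.002,"y": 0.016,"z": 0,"ax": 0,"ay": 0,"az": 0,"jaw": 0.2},{"x": -0.002,"y": 0.0175,"z": 0,"ax": 0,"ay": 0,"az": 0,"jaw": 0.2},{"x": -0.002,"y": 0.0175,"z": 0,"ax": 0,"ay": 0,"az": 0,"jaw": 0.2}], "squeeze": 25}}

```text
t: 11.5
eef_pos: [0.4639, 0.0946, 0.2474]
eef_rot: [-0.047, 1.57, 0.045]
contact_force: [-0.2, 0.1, -0.2]
width: 0.0256
```

```bash
python3 - <<'E'
from h import *
st()
q=r.snapshot("side"); save(q,"s9.png",(220,170,370,290),5)
p=r.snapshot("wrist"); save(p,"w9.png")
E
```

```text
t 11.5 grip [0.4641 0.0944 0.0927] toolx [ 0.001 -0.001 -1.   ] z [0.998 0.058 0.001] jawang 3.33 F [-0.2  0.1 -0.2] w 0.0256 q [ 0.14  0.48  2.13 -0.    0.53  0.08]
```

View pics/s9.png

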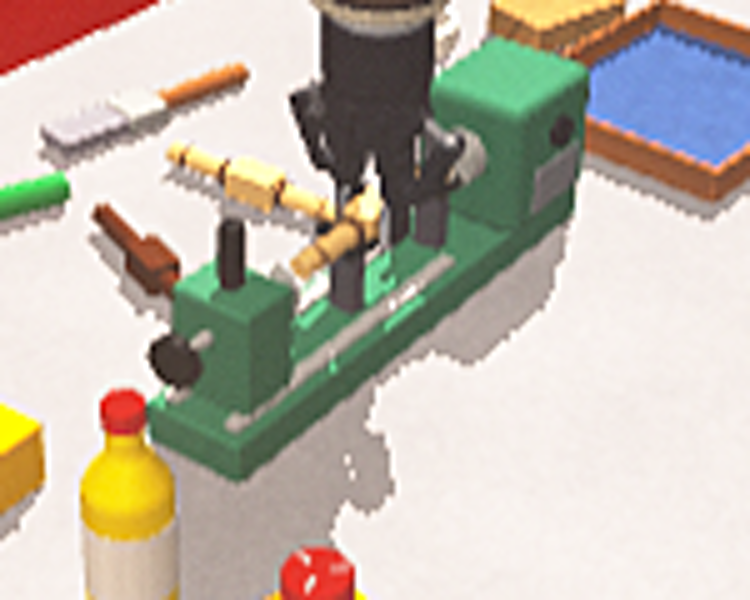

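View pics/w9.png

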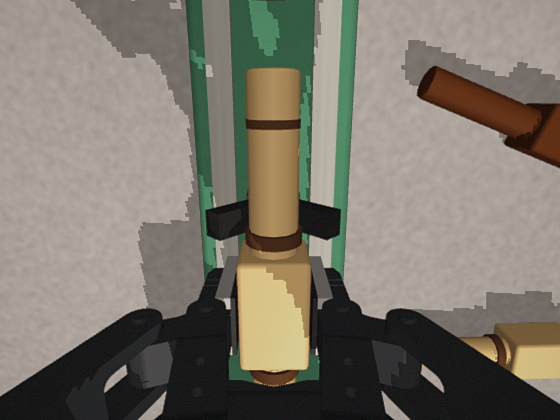

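Emit:
{"method": "jog_arm", "body": {"targets": [{"x": -0.01,"y": 0,"z": 0,"ax": 0,"ay": 0,"az": 0,"jaw": 0.2},{"x": -0.03,"y": 0,"z": 0,"ax": 0,"ay": 0,"az": 0,"jaw": 0.2},{"x": -0.06,"y": 0,"z": 0,"ax": 0,"ay": 0,"az": 0,"jaw": 0.2},{"x": -0.09,"y": 0,"z": 0,"ax": 0,"ay": 0,"az": 0,"jaw": 0.2},{"x": -0.12,"y": 0,"z": 0,"ax": 0,"ay": 0,"az": 0,"jaw": 0.2},{"x": -0.15,"y": 0,"z": 0,"ax": 0,"ay": 0,"az": 0,"jaw": 0.2},{"x": -0.15,"y": -0.03,"z": 0,"ax": 7,"ay": 0,"az": 0,"jaw": 0.2},{"x": -0.15,"y": -0.06,"z": 0,"ax": 14,"ay": 0,"az": 0,"jaw": 0.2},{"x": -0.15,"y": -0.09,"z": 0,"ax": 21,"ay": 0,"az": 0,"jaw": 0.2},{"x": -0.15,"y": -0.12,"z": 0,"ax": 28,"ay": 0,"az": 0,"jaw": 0.2}]}}

```text
t: 12.43
eef_pos: [0.4704, -0.0267, 0.3986]
eef_rot: [0.341, 1.542, -0.343]
contact_force: [1.1, 0.3, -1.0]
width: 0.0259
```

```bash
python3 - <<'E'
from h import *
st()
move(.467,-.383,.20,np.radians(-91.25)); 
E
```

```text
t 12.43 grip [ 0.4706 -0.0269  0.2439] toolx [ 0.002 -0.001 -1.   ] z [ 0.906 -0.423  0.002] jawang -25.01 F [ 1.1  0.3 -1. ] w 0.0259 q [-0.12  0.24  2.   -0.    0.9   0.32]
shift mm [  44.3 -324.3  147.5] turn deg [ 6.624e+01  1.200e-01 -4.000e-02] q6 0.32
```

Emit:
{"method": "jog_arm", "body": {"targets": [{"x": 0,"y": -0.032,"z": 0.015,"ax": 7,"ay": 0.1,"az": 0,"jaw": 0.2},{"x": 0,"y": -0.065,"z": 0.03,"ax": 14,"ay": 0.1,"az": 0,"jaw": 0.2},{"x": 0,"y": -0.097,"z": 0.044,"ax": 21,"ay": 0.1,"az": 0,"jaw": 0.2},{"x": 0,"y": -0.13,"z": 0.059,"ax": 28,"ay": 0.1,"az": 0,"jaw": 0.2},{"x": 0,"y": -0.162,"z": 0.074,"ax": 35,"ay": 0.1,"az": 0,"jaw": 0.2},{"x": 0,"y": -0.195,"z": 0.089,"ax": 42,"ay": 0.1,"az": 0,"jaw": 0.2},{"x": 0,"y": -0.227,"z": 0.103,"ax": 49,"ay": 0.1,"az": 0,"jaw": 0.2},{"x": 0,"y": -0.26,"z": 0.118,"ax": 56,"ay": 0.1,"az": 0,"jaw": 0.2},{"x": 0,"y": -0.29,"z": 0.132,"ax": 62,"ay": 0.1,"az": 0,"jaw": 0.2},{"x": 0,"y": -0.32,"z": 0.146,"ax": 66,"ay": 0.1,"az": 0,"jaw": 0.2}]}}

```text
t: 13.27
eef_pos: [0.4667, -0.3803, 0.3998]
eef_rot: [1.228, 1.197, -1.227]
contact_force: [1.7, 0.5, -0.3]
width: 0.0259
```

```bash
python3 - <<'E'
from h import *
st()
move(.467,-.383,.12,np.radians(-91.25)); 
p=r.snapshot("wrist"); save(p,"w10.png"); p=r.snapshot("top"); save(p,"t10.png",(200,100,540,350),2.2)
E
```

```text
t 13.27 grip [ 0.4668 -0.3803  0.2451] toolx [ 0.001  0.    -1.   ] z [-0.024 -1.    -0.   ] jawang -91.4 F [ 1.7  0.5 -0.3] w 0.0259 q [-0.73  0.42  1.72  0.    1.01  0.86]
shift mm [125.1   0.3   2.7] turn deg [-0.15 -0.   -0.04] q6 0.86
```

View pics/w10.png

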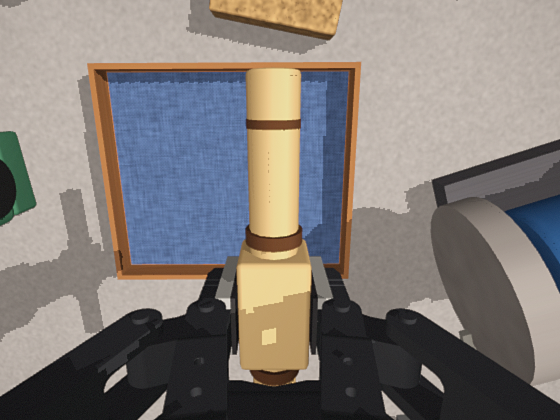

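View pics/t10.png

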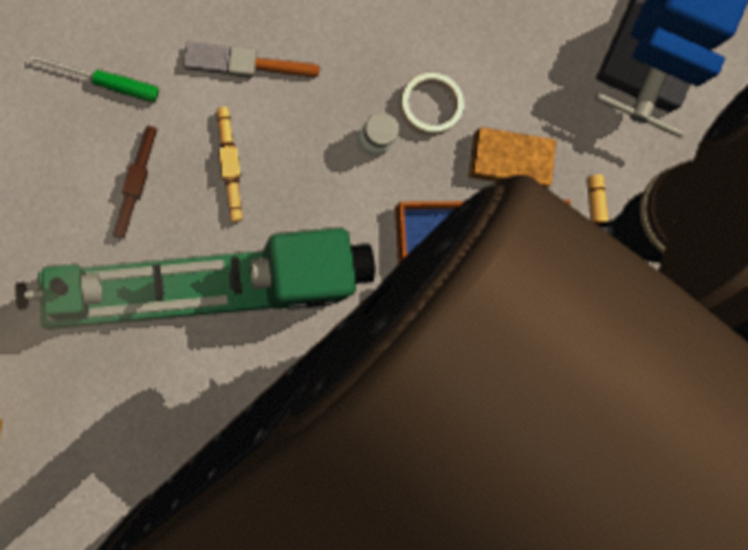

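```bash
python3 - <<'E'
from h import *
p=r.snapshot("wrist")
for uv in ((90,65),(360,63),(348,277),(119,278)): print(uv,np.round(at(p,uv,.03),4))
E
```

```text
(90, 65) [ 0.5732 -0.2258  0.03  ]
(360, 63) [ 0.5691 -0.4621  0.03  ]
(348, 277) [ 0.362  -0.4586  0.03  ]
(119, 278) [ 0.367 -0.221  0.03 ]
```

Emit:
{"method": "jog_arm", "body": {"targets": [{"x": 0.04,"y": 0.001,"z": -0.005,"ax": 0,"ay": 0,"az": 0,"jaw": 0.2},{"x": 0.08,"y": 0.001,"z": -0.005,"ax": 0,"ay": 0,"az": 0,"jaw": 0.2},{"x": 0.12,"y": 0.001,"z": -0.005,"ax": 0,"ay": 0,"az": 0,"jaw": 0.2},{"x": 0.15,"y": 0.001,"z": -0.005,"ax": 0,"ay": 0,"az": 0,"jaw": 0.2},{"x": 0.175,"y": 0.001,"z": -0.005,"ax": 0,"ay": 0,"az": 0,"jaw": 0.2},{"x": 0.19,"y": 0.001,"z": -0.005,"ax": 0,"ay": 0,"az": 0,"jaw": 0.2},{"x": 0.2,"y": 0.001,"z": -0.005,"ax": 0,"ay": 0,"az": 0,"jaw": 0.2},{"x": 0.2,"y": 0.001,"z": -0.005,"ax": 0,"ay": 0,"az": 0,"jaw": 0.2}]}}

```text
t: 14.08
eef_pos: [0.4676, -0.3747, 0.198]
eef_rot: [1.225, 1.202, -1.224]
contact_force: [0.1, 0.7, 0.6]
width: 0.0258
```

```bash
python3 - <<'E'
from h import *
st()
p=r.snapshot("wrist"); save(p,"w11.png")
E
```

```text
t 14.08 grip [ 0.4674 -0.3744  0.0433] toolx [-0.001  0.002 -1.   ] z [-0.02  -1.    -0.002] jawang -91.14 F [0.1 0.7 0.6] w 0.0258 q [-0.73  0.68  1.86  0.    0.6   0.86]
```

View pics/w11.png

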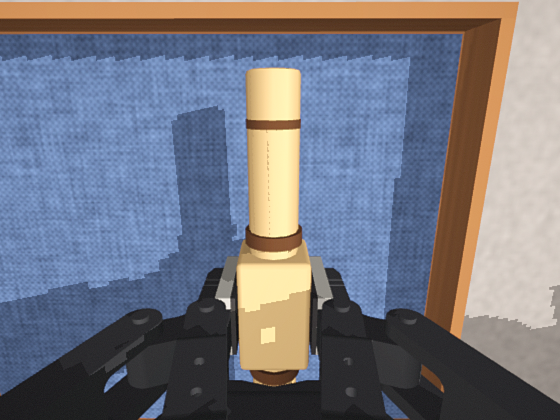

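Emit:
{"method": "jog_arm", "body": {"targets": [{"x": 0.006,"y": 0,"z": 0,"ax": 0,"ay": 0,"az": 0,"jaw": 0.2},{"x": 0.012,"y": 0,"z": 0,"ax": 0,"ay": 0,"az": 0,"jaw": 0.2},{"x": 0.016,"y": 0,"z": 0,"ax": 0,"ay": 0,"az": 0,"jaw": 0.2},{"x": 0.018,"y": 0,"z": 0,"ax": 0,"ay": 0,"az": 0,"jaw": 0.2},{"x": 0.019,"y": 0,"z": 0,"ax": 0,"ay": 0,"az": 0,"jaw": 0.2},{"x": 0.0195,"y": 0,"z": 0,"ax": 0,"ay": 0,"az": 0,"jaw": 0.2}]}}

```text
t: 14.63
eef_pos: [0.468, -0.3751, 0.1798]
eef_rot: [1.224, 1.2, -1.224]
contact_force: [0.0, -0.3, -0.9]
width: 0.0256
```

```bash
python3 - <<'E'
from h import *
st()
E
```

```text
t 14.63 grip [ 0.4679 -0.375   0.0251] toolx [-0.     0.001 -1.   ] z [-0.02  -1.    -0.001] jawang -91.15 F [ 0.  -0.3 -0.9] w 0.0256 q [-0.73  0.71  1.87  0.    0.57  0.86]
```

Emit:
{"method": "jog_arm", "body": {"targets": [{"x": 0.001,"y": 0,"z": 0,"ax": 0,"ay": 0,"az": 0,"jaw": 0.2},{"x": 0.0015,"y": 0,"z": 0,"ax": 0,"ay": 0,"az": 0,"jaw": 0.2},{"x": 0.002,"y": 0,"z": 0,"ax": 0,"ay": 0,"az": 0,"jaw": 0.2}]}}

```text
t: 14.88
eef_pos: [0.468, -0.3752, 0.1783]
eef_rot: [1.224, 1.2, -1.224]
contact_force: [-2.9, 1.9, 17.7]
width: 0.0255
```

```bash
python3 - <<'E'
from h import *
st()
E
```

```text
t 14.88 grip [ 0.468  -0.3751  0.0236] toolx [ 0.  0. -1.] z [-0.02 -1.   -0.  ] jawang -91.15 F [-2.9  1.9 17.7] w 0.0255 q [-0.73  0.71  1.87  0.    0.56  0.86]
```

Emit:
{"method": "jog_arm", "body": {"targets": [{"x": -0.001,"y": 0,"z": 0,"ax": 0,"ay": 0,"az": 0,"jaw": 0.3},{"x": -0.001,"y": 0,"z": 0,"ax": 0,"ay": 0,"az": 0,"jaw": 0.34},{"x": -0.001,"y": 0,"z": 0,"ax": 0,"ay": 0,"az": 0,"jaw": 0.4},{"x": -0.001,"y": 0,"z": 0,"ax": 0,"ay": 0,"az": 0,"jaw": 0.5},{"x": -0.001,"y": 0,"z": 0,"ax": 0,"ay": 0,"az": 0,"jaw": 0.5},{"x": -0.03,"y": 0,"z": 0,"ax": 0,"ay": 0,"az": 0,"jaw": 0.5},{"x": -0.07,"y": 0,"z": 0,"ax": 0,"ay": 0,"az": 0,"jaw": 0.5},{"x": -0.11,"y": 0,"z": 0,"ax": 0,"ay": 0,"az": 0,"jaw": 0.5},{"x": -0.15,"y": 0,"z": 0,"ax": 0,"ay": 0,"az": 0,"jaw": 0.5},{"x": -0.19,"y": 0,"z": 0,"ax": 0,"ay": 0,"az": 0,"jaw": 0.5}]}}

```text
t: 15.72
eef_pos: [0.4677, -0.375, 0.3701]
eef_rot: [1.224, 1.2, -1.224]
contact_force: [1.0, -0.9, -0.1]
width: 0.0422
```

```bash
python3 - <<'E'
from h import *
st()
p=r.snapshot("wrist"); save(p,"w12.png"); p=r.snapshot("top"); save(p,"t12.png",(200,100,540,350),2.2)
E
```

```text
t 15.72 grip [ 0.4677 -0.3749  0.2154] toolx [-0.     0.001 -1.   ] z [-0.02  -1.    -0.001] jawang -91.15 F [ 1.  -0.9 -0.1] w 0.0422 q [-0.73  0.45  1.75  0.    0.94  0.86]
```

View pics/w12.png

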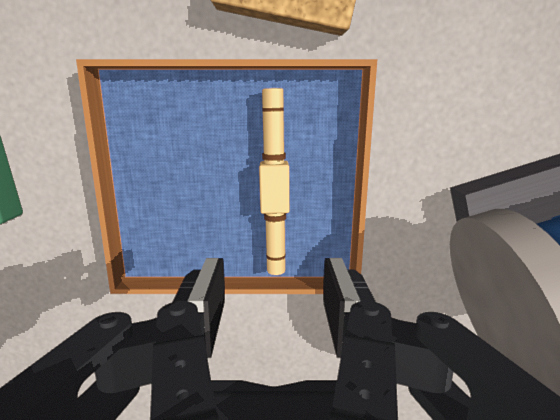

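View pics/t12.png

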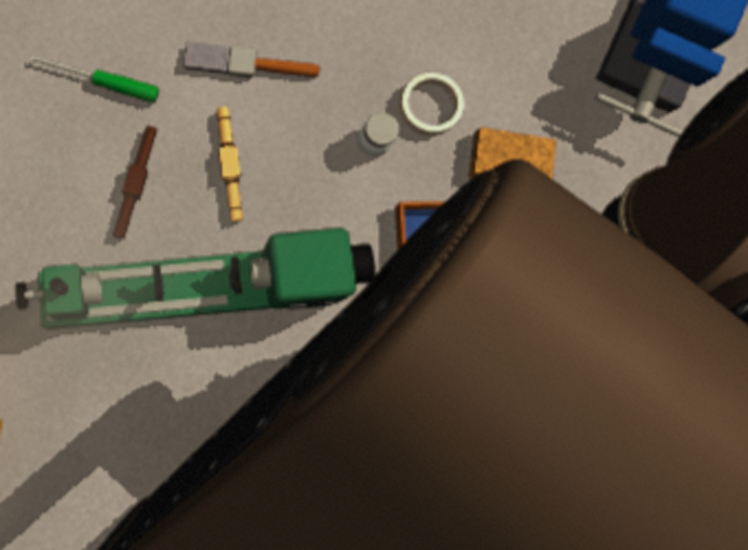

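```bash
python3 - <<'E'
from h import *
q=r.snapshot("top")
a=at(q,(200+223/2.2,100+109/2.2),.013);b=at(q,(200+236.5/2.2,100+219/2.2),.013);print(a,b,(a+b)/2,np.linalg.norm(a-b),np.degrees(np.arctan2(*(a-b)[[1,0]])))
c=(a+b)/2; an=np.arctan2(*(a-b)[[1,0]])
move(c[0]-.06,c[1],.22,an-np.pi/2)
E
```

```text
[0.72629275 0.02691357 0.013     ] [0.56048005 0.01400524 0.013     ] [0.6433864 0.0204594 0.013    ] 0.16631438292975556 4.451431597314808
shift mm [  -3.8  106.7 -398.5] turn deg [-5.6   0.22 -0.26] q6 0.86
```

Emit:
{"method": "jog_arm", "body": {"targets": [{"x": -0.02,"y": 0.106,"z": -0.398,"ax": -5.6,"ay": 0,"az": 0,"jaw": 0.7},{"x": -0.02,"y": 0.106,"z": -0.398,"ax": -5.6,"ay": 0,"az": 0,"jaw": 0.7},{"x": -0.02,"y": 0.106,"z": -0.398,"ax": -5.6,"ay": 0,"az": 0,"jaw": 0.7},{"x": -0.02,"y": 0.106,"z": -0.398,"ax": -5.6,"ay": 0,"az": 0,"jaw": 0.7},{"x": -0.02,"y": 0.106,"z": -0.398,"ax": -5.6,"ay": 0,"az": 0,"jaw": 0.7},{"x": -0.02,"y": 0.106,"z": -0.398,"ax": -5.6,"ay": 0,"az": 0,"jaw": 0.7},{"x": -0.02,"y": 0.106,"z": -0.398,"ax": -5.6,"ay": 0,"az": 0,"jaw": 0.7},{"x": -0.01,"y": 0.106,"z": -0.398,"ax": -5.6,"ay": 0,"az": 0,"jaw": 0.7},{"x": 0,"y": 0.106,"z": -0.398,"ax": -5.6,"ay": 0,"az": 0,"jaw": 0.7},{"x": 0,"y": 0.106,"z": -0.398,"ax": -5.6,"ay": 0,"az": 0,"jaw": 0.7}]}}

```text
t: 16.7
eef_pos: [0.5826, 0.0224, 0.3697]
eef_rot: [1.151, 1.24, -1.151]
contact_force: [0.4, -0.6, 0.4]
width: 0.0599
```

```bash
cat >> h.py <<'E'
def pale(p,z,box,dark=False):
    f=p["frame"].astype(int); hsv=cv2.cvtColor(p["frame"],cv2.COLOR_RGB2HSV)
    if dark: m=(f[:,:,0]>f[:,:,2]*1.8)&(f[:,:,0]<150)&(f[:,:,0]>35)
    else: m=(f[:,:,0]>f[:,:,2]*1.35)&(f[:,:,0]>60)
    M=np.zeros(m.shape,np.uint8); M[box[1]:box[3],box[0]:box[2]]=m[box[1]:box[3],box[0]:box[2]]
    n,l,s,_=cv2.connectedComponentsWithStats(cv2.morphologyEx(M,cv2.MORPH_CLOSE,np.ones((5,5),np.uint8)))
    k=1+np.argmax(s[1:,4]); c,a,b=axis(l==k)
    A=at(p,a,z);B=at(p,b,z);v=B-A
    # line fit in world
    ys,xs=np.nonzero(l==k); 
    print("area",s[k,4],"px",np.round([c,a,b]).tolist(),"mid",np.round((A+B)/2,4),"len",round(float(np.linalg.norm(v)),4),"ang",round(float(np.degrees(np.arctan2(v[1],v[0]))),2))
    return (A+B)/2
E
python3 - <<'E'
from h import *
st()
p=r.snapshot("wrist"); save(p,"w13.png")
pale(p,.013,(180,0,380,270))
E
```

```text
t 16.7 grip [0.5831 0.0218 0.215 ] toolx [ 0.004 -0.004 -1.   ] z [ 0.078 -0.997  0.004] jawang -85.53 F [ 0.4 -0.6  0.4] w 0.0599 q [-0.01  0.42  1.79 -0.    0.92  1.48]
area 4839 px [[282.0, 110.0], [282.0, 7.0], [282.0, 212.0]] mid [0.6421 0.0175 0.013 ] len 0.1734 ang -175.16
```

View pics/w13.png

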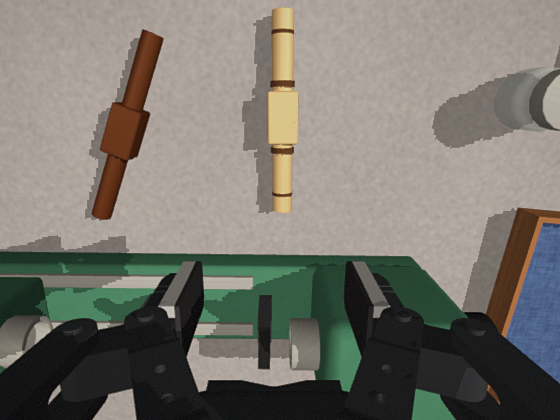

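```bash
python3 - <<'E'
from h import *
move(.642,.0178,.0205,np.radians(-85.2))
E
```

```text
shift mm [193.5  56.7  13.7] turn deg [-0.25  0.11 -0.18] q6 1.49
```

Emit:
{"method": "jog_arm", "body": {"targets": [{"x": 0.02,"y": 0.04,"z": 0.012,"ax": -0.2,"ay": 0.1,"az": -0.2,"jaw": 0.7},{"x": 0.05,"y": 0.057,"z": 0.013,"ax": -0.2,"ay": 0.1,"az": -0.2,"jaw": 0.7},{"x": 0.09,"y": 0.057,"z": 0.013,"ax": -0.2,"ay": 0.1,"az": -0.2,"jaw": 0.7},{"x": 0.12,"y": 0.057,"z": 0.013,"ax": -0.2,"ay": 0.1,"az": -0.2,"jaw": 0.7},{"x": 0.13,"y": 0.057,"z": 0.013,"ax": -0.2,"ay": 0.1,"az": -0.2,"jaw": 0.7},{"x": 0.13,"y": 0.057,"z": 0.013,"ax": -0.2,"ay": 0.1,"az": -0.2,"jaw": 0.7}]}}

```text
t: 17.25
eef_pos: [0.6404, 0.0186, 0.2352]
eef_rot: [1.145, 1.253, -1.153]
contact_force: [-0.8, -0.1, -0.0]
width: 0.0597
```

```bash
python3 - <<'E'
from h import *
st()
move(.642,.0178,.0205,np.radians(-85.2))
p=r.snapshot("wrist"); save(p,"w14.png")
E
```

```text
t 17.25 grip [0.6393 0.0186 0.0805] toolx [-0.007 -0.    -1.   ] z [ 0.083 -0.997 -0.001] jawang -85.25 F [-0.8 -0.1 -0. ] w 0.0597 q [-0.02  0.67  1.75 -0.    0.74  1.47]
shift mm [59.9  1.9  1. ] turn deg [-0.05 -0.03  0.39] q6 1.47
```

View pics/w14.png

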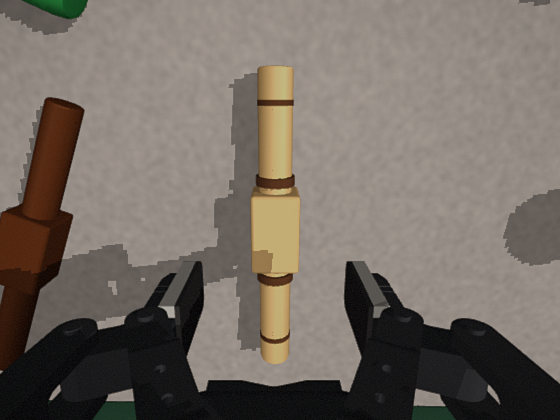

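Emit:
{"method": "jog_arm", "body": {"targets": [{"x": 0.03,"y": 0.002,"z": 0.001,"ax": 0,"ay": 0,"az": 0.4,"jaw": 0.6},{"x": 0.05,"y": 0.002,"z": 0.001,"ax": 0,"ay": 0,"az": 0.4,"jaw": 0.55},{"x": 0.057,"y": 0.002,"z": 0.001,"ax": 0,"ay": 0,"az": 0.4,"jaw": 0.5},{"x": 0.059,"y": 0.002,"z": 0.001,"ax": 0,"ay": 0,"az": 0.4,"jaw": 0.45},{"x": 0.059,"y": 0.002,"z": 0.001,"ax": 0,"ay": 0,"az": 0.4,"jaw": 0.4},{"x": 0.059,"y": 0.002,"z": 0.001,"ax": 0,"ay": 0,"az": 0.4,"jaw": 0.3},{"x": 0.059,"y": 0.002,"z": 0.001,"ax": 0,"ay": 0,"az": 0.4,"jaw": 0.2},{"x": 0.059,"y": 0.002,"z": 0.001,"ax": 0,"ay": 0,"az": 0.4,"jaw": 0.2},{"x": 0.059,"y": 0.002,"z": 0.001,"ax": 0,"ay": 0,"az": 0.4,"jaw": 0.2}], "squeeze": 25}}

```text
t: 18.05
eef_pos: [0.644, 0.0177, 0.1805]
eef_rot: [1.151, 1.243, -1.143]
contact_force: [-1.5, -0.3, 8.6]
width: 0.0256
```

```bash
python3 - <<'E'
from h import *
st()
p=r.snapshot("wrist"); save(p,"w15.png")
E
```

```text
t 18.05 grip [0.6449 0.0178 0.0258] toolx [ 0.006  0.    -1.   ] z [ 0.083 -0.997  0.   ] jawang -85.25 F [-1.5 -0.3  8.6] w 0.0256 q [-0.02  0.74  1.76  0.    0.63  1.47]
```

View pics/w15.png

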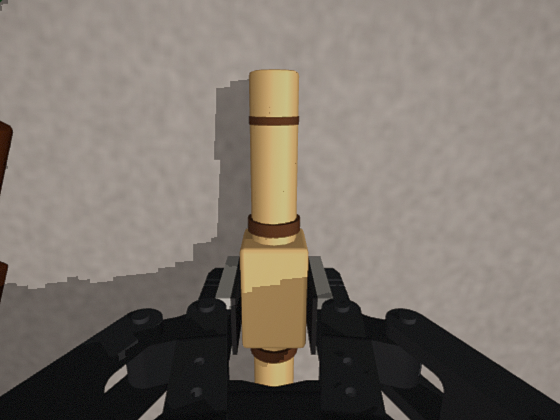

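Emit:
{"method": "jog_arm", "body": {"targets": [{"x": -0.01,"y": 0,"z": 0,"ax": 0,"ay": 0,"az": 0,"jaw": 0.2},{"x": -0.03,"y": 0,"z": 0,"ax": 0,"ay": 0,"az": -0.3,"jaw": 0.2},{"x": -0.06,"y": 0,"z": 0,"ax": 0,"ay": 0,"az": -0.3,"jaw": 0.2},{"x": -0.1,"y": 0,"z": 0,"ax": 0,"ay": 0,"az": -0.3,"jaw": 0.2},{"x": -0.14,"y": 0,"z": 0,"ax": 0,"ay": 0,"az": -0.3,"jaw": 0.2},{"x": -0.18,"y": 0,"z": 0,"ax": 0,"ay": 0,"az": -0.3,"jaw": 0.2},{"x": -0.2,"y": 0,"z": 0,"ax": 0,"ay": 0,"az": -0.3,"jaw": 0.2},{"x": -0.2,"y": 0,"z": 0,"ax": 0,"ay": 0,"az": -0.3,"jaw": 0.2}]}}

```text
t: 18.77
eef_pos: [0.6439, 0.0177, 0.3879]
eef_rot: [1.152, 1.239, -1.141]
contact_force: [0.5, 0.3, -1.0]
width: 0.0256
```

```bash
python3 - <<'E'
from h import *
st()
p=r.snapshot("wrist"); save(p,"w16.png")
move(.465,-.30,.22,np.radians(-91.2))
E
```

```text
t 18.77 grip [0.6455 0.0177 0.2332] toolx [ 0.011 -0.    -1.   ] z [ 0.083 -0.997  0.001] jawang -85.24 F [ 0.5  0.3 -1. ] w 0.0256 q [-0.02  0.49  1.63  0.    1.01  1.47]
shift mm [   9.  -204.1  301.8] turn deg [ 5.95  0.02 -0.42] q6 1.47
```

View pics/w16.png

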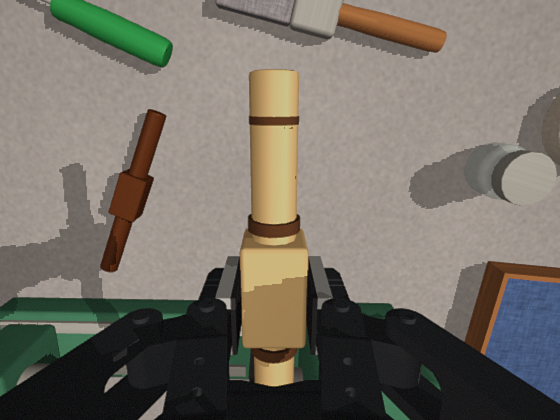

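Emit:
{"method": "jog_arm", "body": {"targets": [{"x": 0,"y": -0.021,"z": 0.031,"ax": 1,"ay": 0,"az": -0.4,"jaw": 0.2},{"x": 0,"y": -0.042,"z": 0.062,"ax": 2,"ay": 0,"az": -0.4,"jaw": 0.2},{"x": 0,"y": -0.063,"z": 0.093,"ax": 3,"ay": 0,"az": -0.4,"jaw": 0.2},{"x": 0,"y": -0.084,"z": 0.124,"ax": 4,"ay": 0,"az": -0.4,"jaw": 0.2},{"x": 0,"y": -0.105,"z": 0.155,"ax": 5,"ay": 0,"az": -0.4,"jaw": 0.2},{"x": 0,"y": -0.126,"z": 0.186,"ax": 6,"ay": 0,"az": -0.4,"jaw": 0.2},{"x": 0,"y": -0.147,"z": 0.217,"ax": 6,"ay": 0,"az": -0.4,"jaw": 0.2},{"x": 0,"y": -0.168,"z": 0.248,"ax": 6,"ay": 0,"az": -0.4,"jaw": 0.2},{"x": 0,"y": -0.189,"z": 0.279,"ax": 6,"ay": 0,"az": -0.4,"jaw": 0.2},{"x": 0,"y": -0.204,"z": 0.302,"ax": 6,"ay": 0,"az": -0.4,"jaw": 0.2}]}}

```text
t: 19.65
eef_pos: [0.463, -0.302, 0.3834]
eef_rot: [1.225, 1.199, -1.226]
contact_force: [0.2, -0.0, 0.3]
width: 0.0253
```

```bash
python3 - <<'E'
from h import *
st()
move(.465,-.30,.05,np.radians(-91.2))
E
```

```text
t 19.65 grip [ 0.4629 -0.302   0.2287] toolx [-0.001 -0.    -1.   ] z [-0.022 -1.     0.   ] jawang -91.29 F [ 0.2 -0.   0.3] w 0.0253 q [-0.63  0.37  1.84 -0.    0.93  0.96]
shift mm [178.7   2.   -2.1] turn deg [-0.09  0.    0.03] q6 0.96
```

Emit:
{"method": "jog_arm", "body": {"targets": [{"x": 0.04,"y": 0,"z": -0.002,"ax": 0,"ay": 0,"az": 0,"jaw": 0.2},{"x": 0.08,"y": 0,"z": -0.002,"ax": 0,"ay": 0,"az": 0,"jaw": 0.2},{"x": 0.12,"y": 0,"z": -0.002,"ax": 0,"ay": 0,"az": 0,"jaw": 0.2},{"x": 0.15,"y": 0,"z": -0.002,"ax": 0,"ay": 0,"az": 0,"jaw": 0.2},{"x": 0.17,"y": 0,"z": -0.002,"ax": 0,"ay": 0,"az": 0,"jaw": 0.2},{"x": 0.182,"y": 0,"z": -0.002,"ax": 0,"ay": 0,"az": 0,"jaw": 0.2},{"x": 0.19,"y": 0,"z": -0.002,"ax": 0,"ay": 0,"az": 0,"jaw": 0.2},{"x": 0.194,"y": 0,"z": -0.002,"ax": 0,"ay": 0,"az": 0,"jaw": 0.2},{"x": 0.196,"y": 0,"z": -0.002,"ax": 0,"ay": 0,"az": 0,"jaw": 0.2},{"x": 0.197,"y": 0,"z": -0.002,"ax": 0,"ay": 0,"az": 0,"jaw": 0.2}]}}

```text
t: 20.48
eef_pos: [0.4633, -0.3002, 0.1871]
eef_rot: [1.225, 1.198, -1.226]
contact_force: [1.1, -0.1, -0.9]
width: 0.0255
```

```bash
python3 - <<'E'
from h import *
st()
p=r.snapshot("wrist"); save(p,"w17.png")
E
```

```text
t 20.48 grip [ 0.4633 -0.3004  0.0324] toolx [ 0.    -0.001 -1.   ] z [-0.022 -1.     0.001] jawang -91.28 F [ 1.1 -0.1 -0.9] w 0.0255 q [-0.63  0.66  1.98 -0.    0.5   0.96]
```

View pics/w17.png

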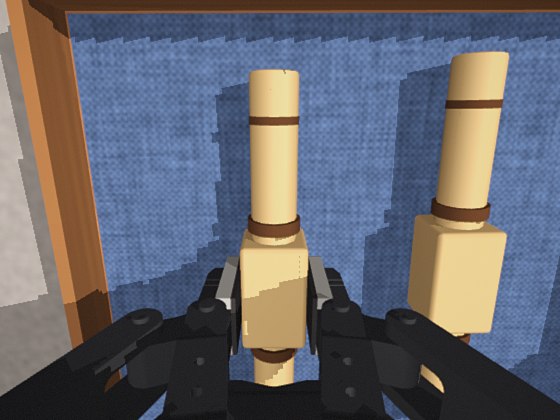

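Lower a touch, release, rise and go to the blank.

Emit:
{"method": "jog_arm", "body": {"targets": [{"x": 0.001,"y": 0,"z": 0,"ax": 0,"ay": 0,"az": 0,"jaw": 0.2},{"x": 0.001,"y": 0,"z": 0,"ax": 0,"ay": 0,"az": 0,"jaw": 0.33},{"x": 0.001,"y": 0,"z": 0,"ax": 0,"ay": 0,"az": 0,"jaw": 0.4},{"x": 0.001,"y": 0,"z": 0,"ax": 0,"ay": 0,"az": 0,"jaw": 0.5},{"x": 0,"y": 0,"z": 0,"ax": 0,"ay": 0,"az": 0,"jaw": 0.5},{"x": -0.03,"y": 0,"z": 0,"ax": 0,"ay": 0,"az": 0,"jaw": 0.5},{"x": -0.07,"y": 0,"z": 0,"ax": 0,"ay": 0,"az": 0,"jaw": 0.5},{"x": -0.11,"y": 0,"z": 0,"ax": 0,"ay": 0,"az": 0,"jaw": 0.5},{"x": -0.15,"y": 0,"z": 0,"ax": 0,"ay": 0,"az": 0,"jaw": 0.5},{"x": -0.18,"y": 0,"z": 0,"ax": 0,"ay": 0,"az": 0,"jaw": 0.5}]}}

```text
t: 21.37
eef_pos: [0.4632, -0.3001, 0.3705]
eef_rot: [1.225, 1.195, -1.225]
contact_force: [2.0, -0.6, -1.6]
width: 0.0427
```

```bash
python3 - <<'E'
from h import *
st()
p=r.snapshot("wrist"); save(p,"w18.png")
q=r.snapshot("top"); pale(q,.013,(235,150,285,215),True); save(q,"t18.png",(200,100,540,350),2.2)
E
```

```text
t 21.37 grip [ 0.4635 -0.3004  0.2158] toolx [ 0.002 -0.002 -1.   ] z [-0.022 -1.     0.002] jawang -91.28 F [ 2.  -0.6 -1.6] w 0.0427 q [-0.63  0.38  1.86 -0.    0.9   0.96]
area 266 px [[261.0, 182.0], [253.0, 206.0], [269.0, 158.0]] mid [0.6233 0.1598 0.013 ] len 0.1653 ang -19.1
```

View pics/w18.png

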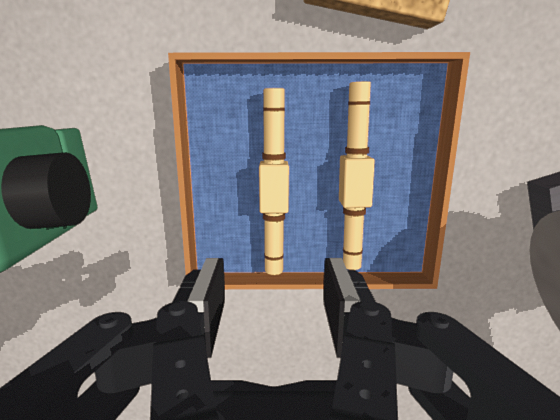

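View pics/t18.png

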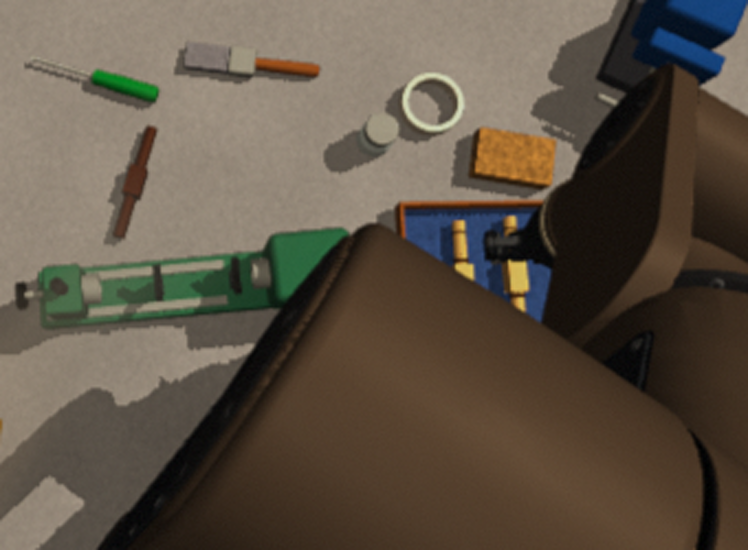

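```bash
python3 - <<'E'
from h import *
move(.57,.17,.23,np.radians(-106.5))
E
```

```text
shift mm [ -14.2   95.3 -473. ] turn deg [15.22  0.26 -0.46] q6 0.96
```

Emit:
{"method": "jog_arm", "body": {"targets": [{"x": -0.014,"y": 0.095,"z": -0.473,"ax": 15.2,"ay": 0,"az": 0,"jaw": 0.7},{"x": -0.014,"y": 0.095,"z": -0.473,"ax": 15.2,"ay": 0,"az": 0,"jaw": 0.7},{"x": -0.014,"y": 0.095,"z": -0.473,"ax": 15.2,"ay": 0,"az": 0,"jaw": 0.7},{"x": -0.014,"y": 0.095,"z": -0.473,"ax": 15.2,"ay": 0,"az": 0,"jaw": 0.7},{"x": -0.014,"y": 0.095,"z": -0.473,"ax": 15.2,"ay": 0,"az": 0,"jaw": 0.7},{"x": -0.014,"y": 0.095,"z": -0.473,"ax": 15.2,"ay": 0,"az": 0,"jaw": 0.7},{"x": -0.014,"y": 0.095,"z": -0.473,"ax": 15.2,"ay": 0,"az": 0,"jaw": 0.7},{"x": -0.014,"y": 0.095,"z": -0.473,"ax": 15.2,"ay": 0,"az": 0,"jaw": 0.7},{"x": -0.014,"y": 0.095,"z": -0.473,"ax": 15.2,"ay": 0,"az": 0,"jaw": 0.7},{"x": -0.014,"y": 0.095,"z": -0.473,"ax": 15.2,"ay": 0,"az": 0,"jaw": 0.7}]}}

```text
t: 22.3
eef_pos: [0.5529, 0.0989, 0.3816]
eef_rot: [1.417, 1.05, -1.414]
contact_force: [1.4, -0.4, -0.7]
width: 0.0595
```

```bash
python3 - <<'E'
from h import *
st()
p=r.snapshot("wrist"); save(p,"w19.png")
move(.57,.17,.23,np.radians(-106.5))
E
```

```text
t 22.3 grip [0.554  0.098  0.2269] toolx [ 0.007 -0.006 -1.   ] z [-0.284 -0.959  0.004] jawang -106.48 F [ 1.4 -0.4 -0.7] w 0.0595 q [ 0.13  0.38  1.83 -0.01  0.93  1.99]
shift mm [ -2.7  -3.5 -67. ] turn deg [ 0.13  0.04 -0.54] q6 1.99
```

View pics/w19.png

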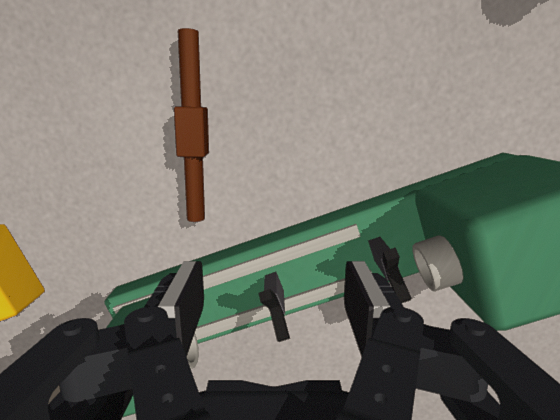

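```bash
python3 - <<'E'
from h import *
p=r.snapshot("wrist")
c=pale(p,.013,(150,10,240,240),True)
A=at(p,(188.5,36),.013);B=at(p,(195.5,215),.013); v=A-B; print(A,B,np.degrees(np.arctan2(v[1],v[0])))
print(at(p,(192,132),.026))
move(c[0],c[1],.08,np.arctan2(v[1],v[0])-np.pi/2)
E
```

```text
area 4179 px [[199.0, 125.0], [199.0, 29.0], [199.0, 221.0]] mid [0.6197 0.1562 0.013 ] len 0.1728 ang 160.33
[0.69844549 0.13765626 0.013     ] [0.54518857 0.18653948 0.013     ] -17.690737018650516
[0.62153987 0.15944692 0.026     ]
shift mm [147.3  46.7 -70.9] turn deg [ 1.46  0.11 -0.53] q6 1.99
```

```bash
python3 - <<'E'
from h import *
move(.6215,.160,.08,np.radians(-107.5))
E
```

```text
shift mm [147.3  47.3 -75. ] turn deg [ 1.27  0.11 -0.53] q6 1.99
```

Emit:
{"method": "jog_arm", "body": {"targets": [{"x": 0,"y": 0.02,"z": -0.03,"ax": 1.3,"ay": 0.1,"az": -0.5,"jaw": 0.7},{"x": 0,"y": 0.047,"z": -0.06,"ax": 1.3,"ay": 0.1,"az": -0.5,"jaw": 0.7},{"x": 0.02,"y": 0.047,"z": -0.075,"ax": 1.3,"ay": 0.1,"az": -0.5,"jaw": 0.7},{"x": 0.06,"y": 0.047,"z": -0.075,"ax": 1.3,"ay": 0.1,"az": -0.5,"jaw": 0.7},{"x": 0.1,"y": 0.047,"z": -0.075,"ax": 1.3,"ay": 0.1,"az": -0.5,"jaw": 0.7},{"x": 0.135,"y": 0.047,"z": -0.075,"ax": 1.3,"ay": 0.1,"az": -0.5,"jaw": 0.7},{"x": 0.147,"y": 0.047,"z": -0.075,"ax": 1.3,"ay": 0.1,"az": -0.5,"jaw": 0.7},{"x": 0.147,"y": 0.047,"z": -0.075,"ax": 1.3,"ay": 0.1,"az": -0.5,"jaw": 0.7}]}}

```text
t: 23.07
eef_pos: [0.6198, 0.1594, 0.2318]
eef_rot: [1.427, 1.051, -1.436]
contact_force: [-1.1, 0.7, 1.4]
width: 0.0596
```

```bash
python3 - <<'E'
from h import *
st()
p=r.snapshot("wrist"); save(p,"w20.png")
move(.6215,.160,.0205,np.radians(-107.5))
E
```

```text
t 23.07 grip [0.619  0.1592 0.0771] toolx [-0.006 -0.002 -1.   ] z [-0.301 -0.953  0.003] jawang -107.54 F [-1.1  0.7  1.4] w 0.0596 q [ 0.2   0.67  1.75 -0.    0.73  2.08]
shift mm [59.1  0.6 -0.6] turn deg [-0.05  0.08  0.11] q6 2.08
```

View pics/w20.png

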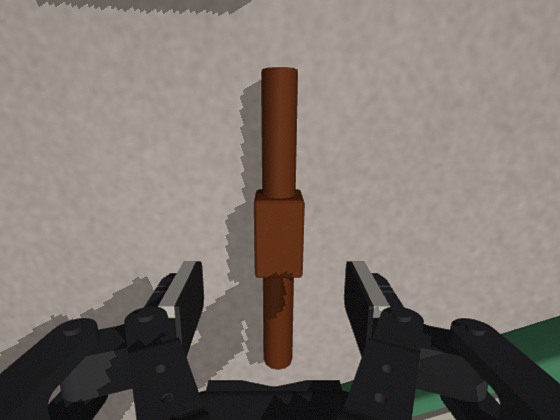

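```bash
python3 - <<'E'
from h import *
p=r.snapshot("wrist")
X=at(p,(279.5,(199+277)/2),.026); print(X)
for uv in ((279,199),(279,277)): print(at(p,uv,.026))
a=at(p,(280,69),.018);b=at(p,(278.5,366),.016); print(a,b,(a+b)/2, np.linalg.norm(a-b), np.degrees(np.arctan2(*(a-b)[[1,0]])))
move(X[0],X[1],.0205,np.radians(-107.5))
E
```

```text
[0.62206972 0.15508045 0.026     ]
[0.64244289 0.14899978 0.026     ]
[0.60045902 0.16209835 0.026     ]
[0.70196609 0.12978906 0.018     ] [0.53684284 0.18210194 0.016     ] [0.61940446 0.1559455  0.017     ] 0.17322334585303745 -17.578781297411172
shift mm [60.8  1.8  4.4] turn deg [-0.05 -0.   -0.05] q6 2.08
```

Emit:
{"method": "jog_arm", "body": {"targets": [{"x": 0.03,"y": 0.001,"z": 0.0035,"ax": 0,"ay": 0,"az": 0,"jaw": 0.6},{"x": 0.05,"y": 0.001,"z": 0.0035,"ax": 0,"ay": 0,"az": 0,"jaw": 0.55},{"x": 0.055,"y": 0.001,"z": 0.0035,"ax": 0,"ay": 0,"az": 0,"jaw": 0.5},{"x": 0.056,"y": 0.001,"z": 0.0035,"ax": 0,"ay": 0,"az": 0,"jaw": 0.45},{"x": 0.056,"y": 0.001,"z": 0.0035,"ax": 0,"ay": 0,"az": 0,"jaw": 0.4},{"x": 0.056,"y": 0.001,"z": 0.0035,"ax": 0,"ay": 0,"az": 0,"jaw": 0.3},{"x": 0.056,"y": 0.001,"z": 0.0035,"ax": 0,"ay": 0,"az": 0,"jaw": 0.2},{"x": 0.056,"y": 0.001,"z": 0.0035,"ax": 0,"ay": 0,"az": 0,"jaw": 0.2},{"x": 0.056,"y": 0.001,"z": 0.0035,"ax": 0,"ay": 0,"az": 0,"jaw": 0.2}], "squeeze": 25}}

```text
t: 23.92
eef_pos: [0.6224, 0.1564, 0.182]
eef_rot: [1.433, 1.047, -1.428]
contact_force: [0.1, -0.4, 7.3]
width: 0.0252
```

```bash
python3 - <<'E'
from h import *
st()
p=r.snapshot("wrist"); save(p,"w21.png")
E
```

```text
t 23.92 grip [0.6229 0.1564 0.0273] toolx [ 0.004  0.    -1.   ] z [-0.301 -0.954 -0.001] jawang -107.54 F [ 0.1 -0.4  7.3] w 0.0252 q [ 0.2   0.74  1.77 -0.    0.63  2.08]
```

View pics/w21.png

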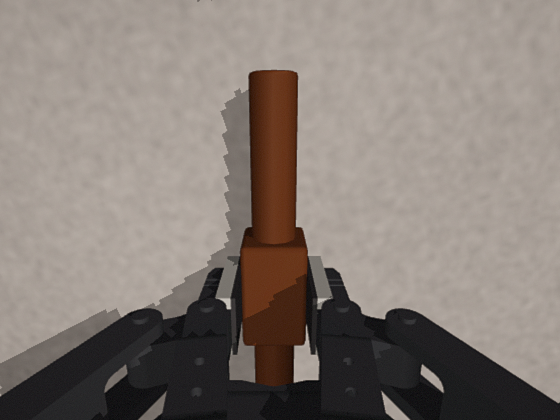

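Emit:
{"method": "jog_arm", "body": {"targets": [{"x": -0.01,"y": 0,"z": 0,"ax": 0,"ay": 0,"az": 0,"jaw": 0.2},{"x": -0.03,"y": 0,"z": 0,"ax": 0,"ay": 0,"az": 0,"jaw": 0.2},{"x": -0.06,"y": 0,"z": 0,"ax": 0,"ay": 0,"az": 0,"jaw": 0.2},{"x": -0.1,"y": 0,"z": 0,"ax": 0,"ay": 0,"az": 0,"jaw": 0.2},{"x": -0.14,"y": 0,"z": 0,"ax": 0,"ay": 0,"az": 0,"jaw": 0.2},{"x": -0.18,"y": 0,"z": 0,"ax": 0,"ay": 0,"az": 0,"jaw": 0.2},{"x": -0.2,"y": 0,"z": 0,"ax": 0,"ay": 0,"az": 0,"jaw": 0.2},{"x": -0.2,"y": 0,"z": 0,"ax": 0,"ay": 0,"az": 0,"jaw": 0.2}]}}

```text
t: 24.63
eef_pos: [0.6228, 0.1567, 0.3897]
eef_rot: [1.44, 1.042, -1.419]
contact_force: [1.1, 0.5, 0.1]
width: 0.0254
```

```bash
python3 - <<'E'
from h import *
st()
p=r.snapshot("wrist"); save(p,"w22.png")
s=r.get_state(); R0=R.from_rotvec(s["eef_rot"]).as_matrix(); g=np.array(s["eef_pos"])+R0[:,0]*r.grip_point_offset
zc=g[2]-.0143
for uv,z in (((274.5,70),zc+.004),((274.5,238),zc+.013),((274.5,345),zc+.013),):
    X=at(p,uv,z); print(uv,np.round(R0.T@(X-g),4))
move(.460,.115,.20,np.radians(3.2))
E
```

```text
t 24.63 grip [0.6249 0.157  0.235 ] toolx [ 0.013  0.002 -1.   ] z [-0.301 -0.954 -0.006] jawang -107.53 F [1.1 0.5 0.1] w 0.0254 q [ 0.2   0.48  1.64 -0.    1.01  2.08]
(274.5, 70) [0.0111 0.0837 0.0003]
(274.5, 238) [0.0015 0.0231 0.0003]
(274.5, 345) [ 0.0011 -0.0244  0.0003]
shift mm [  30.4 -142.4   88.6] turn deg [69.27 -0.56 -0.3 ] q6 2.08
```

View pics/w22.png

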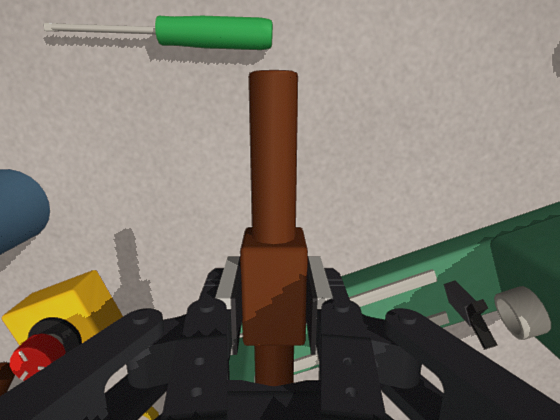

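```bash
cat >> h.py <<'E'
def move1(gx,gy,gz,a):
    s=r.get_state(); R0=R.from_rotvec(s["eef_rot"]).as_matrix(); Rt=Rdown(a)
    D=R.from_matrix(R0.T@Rt).as_rotvec(); tcp=np.array([gx,gy,gz])-Rt[:,0]*r.grip_point_offset
    d=R0.T@(tcp-s["eef_pos"]); print("shift mm",np.round(d*1000,1),"turn deg",np.round(np.degrees(D),2))
E
python3 - <<'E'
from h import *
move1(.464,.0935,.24,np.radians(3.2))
E
```

```text
shift mm [  -9.6 -131.8  107.7] turn deg [-110.73    0.34   -0.62]
```

Emit:
{"method": "jog_arm", "body": {"targets": [{"x": -0.01,"y": -0.013,"z": 0.011,"ax": -7,"ay": 0,"az": 0,"jaw": 0.2},{"x": -0.01,"y": -0.026,"z": 0.022,"ax": -14,"ay": 0,"az": 0,"jaw": 0.2},{"x": -0.01,"y": -0.04,"z": 0.033,"ax": -21,"ay": 0,"az": 0,"jaw": 0.2},{"x": -0.01,"y": -0.053,"z": 0.043,"ax": -28,"ay": 0,"az": 0,"jaw": 0.2},{"x": -0.01,"y": -0.066,"z": 0.054,"ax": -35,"ay": 0,"az": 0,"jaw": 0.2},{"x": -0.01,"y": -0.08,"z": 0.065,"ax": -42,"ay": 0,"az": 0,"jaw": 0.2},{"x": -0.01,"y": -0.092,"z": 0.075,"ax": -49,"ay": 0,"az": 0,"jaw": 0.2},{"x": -0.01,"y": -0.105,"z": 0.086,"ax": -56,"ay": 0,"az": 0,"jaw": 0.2},{"x": -0.01,"y": -0.118,"z": 0.097,"ax": -63,"ay": 0,"az": 0,"jaw": 0.2},{"x": -0.01,"y": -0.13,"z": 0.106,"ax": -70,"ay": 0,"az": 0,"jaw": 0.2}]}}

```text
t: 25.52
eef_pos: [0.4647, 0.0941, 0.3948]
eef_rot: [0.511, 1.502, -0.504]
contact_force: [0.3, -0.6, -1.0]
width: 0.0255
```

```bash
python3 - <<'E'
from h import *
st()
move1(.464,.0935,.24,np.radians(3.2))
E
```

```text
t 25.52 grip [0.4661 0.0944 0.2401] toolx [ 0.009  0.001 -1.   ] z [ 0.797 -0.604  0.006] jawang -37.18 F [ 0.3 -0.6 -1. ] w 0.0255 q [0.14 0.24 2.   0.   0.89 0.78]
shift mm [ 0.1 -0.9 -0.2] turn deg [-40.38   0.49  -0.24]
```

Emit:
{"method": "jog_arm", "body": {"targets": [{"x": 0,"y": -0.001,"z": 0,"ax": -7,"ay": 0.1,"az": 0,"jaw": 0.2},{"x": 0,"y": -0.001,"z": 0,"ax": -14,"ay": 0.2,"az": -0.1,"jaw": 0.2},{"x": 0,"y": -0.001,"z": 0,"ax": -21,"ay": 0.3,"az": -0.1,"jaw": 0.2},{"x": 0,"y": -0.001,"z": 0,"ax": -28,"ay": 0.4,"az": -0.2,"jaw": 0.2},{"x": 0,"y": -0.001,"z": 0,"ax": -35,"ay": 0.5,"az": -0.2,"jaw": 0.2},{"x": 0,"y": -0.001,"z": 0,"ax": -40.4,"ay": 0.5,"az": -0.2,"jaw": 0.2},{"x": 0,"y": -0.001,"z": 0,"ax": -40.4,"ay": 0.5,"az": -0.2,"jaw": 0.2},{"x": 0,"y": -0.001,"z": 0,"ax": -40.4,"ay": 0.5,"az": -0.2,"jaw": 0.2}]}}

```text
t: 26.18
eef_pos: [0.4638, 0.0933, 0.3947]
eef_rot: [-0.041, 1.571, 0.042]
contact_force: [0.1, 0.8, -0.2]
width: 0.0254
```

```bash
python3 - <<'E'
from h import *
st()
move1(.464,.0935,.14,np.radians(3.2))
p=r.snapshot("wrist"); save(p,"w23.png");q=r.snapshot("side"); save(q,"s23.png",(220,130,370,290),3.7)
E
```

```text
t 26.18 grip [0.4637 0.0934 0.24  ] toolx [-0.     0.001 -1.   ] z [ 0.999  0.053 -0.   ] jawang 3.04 F [ 0.1  0.8 -0.2] w 0.0254 q [0.13 0.25 2.   0.   0.9  0.08]
shift mm [100.    0.1   0.3] turn deg [-0.16 -0.02 -0.04]
```

View pics/w23.png

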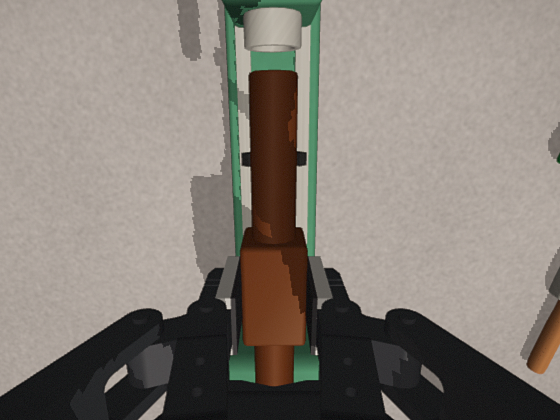

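View pics/s23.png

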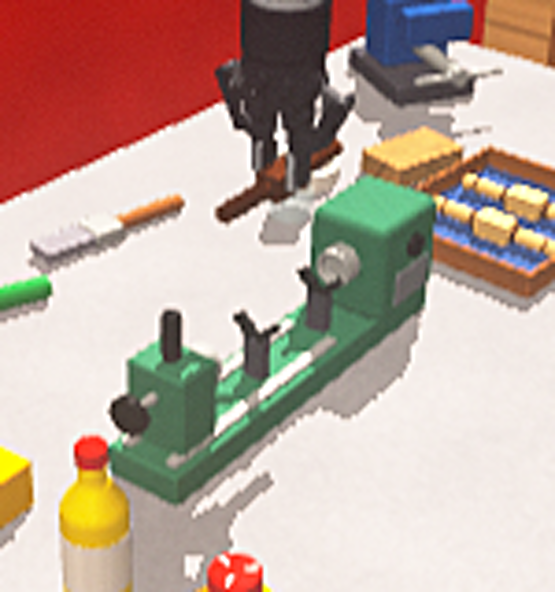

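Emit:
{"method": "jog_arm", "body": {"targets": [{"x": 0.035,"y": 0,"z": 0.0003,"ax": -0.2,"ay": 0,"az": 0,"jaw": 0.2},{"x": 0.07,"y": 0,"z": 0.0003,"ax": -0.2,"ay": 0,"az": 0,"jaw": 0.2},{"x": 0.1,"y": 0,"z": 0.0003,"ax": -0.2,"ay": 0,"az": 0,"jaw": 0.2},{"x": 0.115,"y": 0,"z": 0.0003,"ax": -0.2,"ay": 0,"az": 0,"jaw": 0.2},{"x": 0.122,"y": 0,"z": 0.0003,"ax": -0.2,"ay": 0,"az": 0,"jaw": 0.2},{"x": 0.125,"y": 0,"z": 0.0003,"ax": -0.2,"ay": 0,"az": 0,"jaw": 0.2},{"x": 0.125,"y": 0,"z": 0.0003,"ax": -0.2,"ay": 0,"az": 0,"jaw": 0.2}]}}

```text
t: 26.87
eef_pos: [0.4644, 0.0935, 0.2698]
eef_rot: [-0.043, 1.571, 0.044]
contact_force: [-0.7, 0.2, -0.6]
width: 0.0254
```

```bash
python3 - <<'E'
from h import *
st()
p=r.snapshot("wrist"); save(p,"w24.png");q=r.snapshot("side"); save(q,"s24.png",(240,170,350,290),5)
E
```

```text
t 26.87 grip [0.4643 0.0936 0.1151] toolx [-0.001  0.001 -1.   ] z [ 0.998  0.055 -0.   ] jawang 3.17 F [-0.7  0.2 -0.6] w 0.0254 q [0.13 0.44 2.12 0.   0.58 0.08]
```

View pics/w24.png

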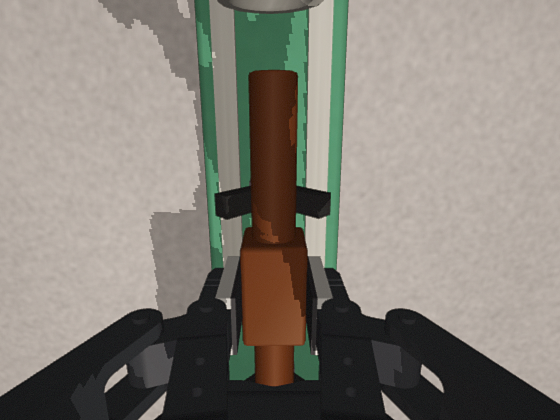

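View pics/s24.png

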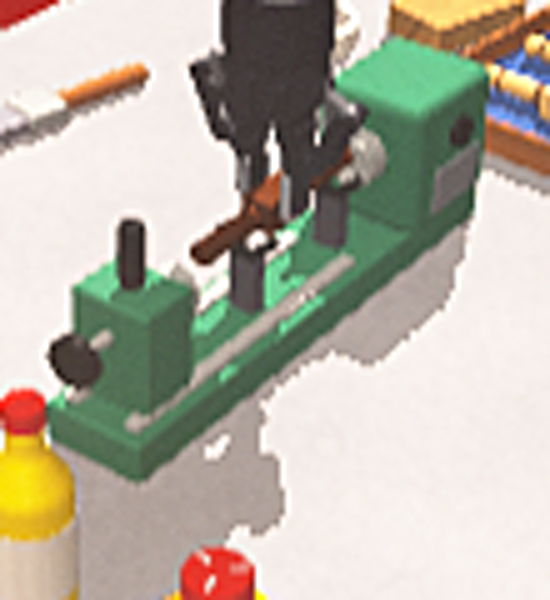

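Emit:
{"method": "jog_arm", "body": {"targets": [{"x": 0.003,"y": 0,"z": 0,"ax": 0,"ay": 0,"az": 0,"jaw": 0.2},{"x": 0.006,"y": 0,"z": 0,"ax": 0,"ay": 0,"az": 0,"jaw": 0.2},{"x": 0.008,"y": 0,"z": 0,"ax": 0,"ay": 0,"az": 0,"jaw": 0.2},{"x": 0.009,"y": 0,"z": 0,"ax": 0,"ay": 0,"az": 0,"jaw": 0.2},{"x": 0.009,"y": 0,"z": 0,"ax": 0,"ay": 0,"az": 0,"jaw": 0.2}]}}

```text
t: 27.38
eef_pos: [0.4646, 0.0935, 0.2616]
eef_rot: [-0.043, 1.569, 0.044]
contact_force: [0.3, 0.1, -0.8]
width: 0.0252
```

Emit:
{"method": "jog_arm", "body": {"targets": [{"x": 0.001,"y": 0,"z": 0,"ax": 0,"ay": 0,"az": 0,"jaw": 0.2},{"x": 0.001,"y": 0,"z": 0,"ax": 0,"ay": 0,"az": 0,"jaw": 0.2}]}}

```text
t: 27.55
eef_pos: [0.4645, 0.0935, 0.2605]
eef_rot: [-0.043, 1.569, 0.044]
contact_force: [0.7, 0.4, -0.8]
width: 0.0258
```

Emit:
{"method": "jog_arm", "body": {"targets": [{"x": 0,"y": -0.003,"z": 0,"ax": 0,"ay": 0,"az": 0,"jaw": 0.2},{"x": 0,"y": -0.006,"z": 0,"ax": 0,"ay": 0,"az": 0,"jaw": 0.2},{"x": 0,"y": -0.009,"z": 0,"ax": 0,"ay": 0,"az": 0,"jaw": 0.2},{"x": 0,"y": -0.012,"z": 0,"ax": 0,"ay": 0,"az": 0,"jaw": 0.2},{"x": 0,"y": -0.013,"z": 0,"ax": 0,"ay": 0,"az": 0,"jaw": 0.2},{"x": 0.001,"y": -0.013,"z": 0,"ax": 0,"ay": 0,"az": 0,"jaw": 0.2},{"x": 0.0015,"y": -0.013,"z": 0,"ax": 0,"ay": 0,"az": 0,"jaw": 0.2}]}}

```text
t: 28.13
eef_pos: [0.4652, 0.0803, 0.2591]
eef_rot: [-0.043, 1.57, 0.044]
contact_force: [-5.9, -3.9, 17.6]
width: 0.0255
```

```bash
python3 - <<'E'
from h import *
st()
q=r.snapshot("side"); save(q,"s25.png",(240,170,350,290),5)
E
```

```text
t 28.13 grip [0.4653 0.0804 0.1044] toolx [ 0.001  0.001 -1.   ] z [0.998 0.055 0.001] jawang 3.18 F [-5.9 -3.9 17.6] w 0.0255 q [0.11 0.46 2.13 0.   0.55 0.05]
```

View pics/s25.png

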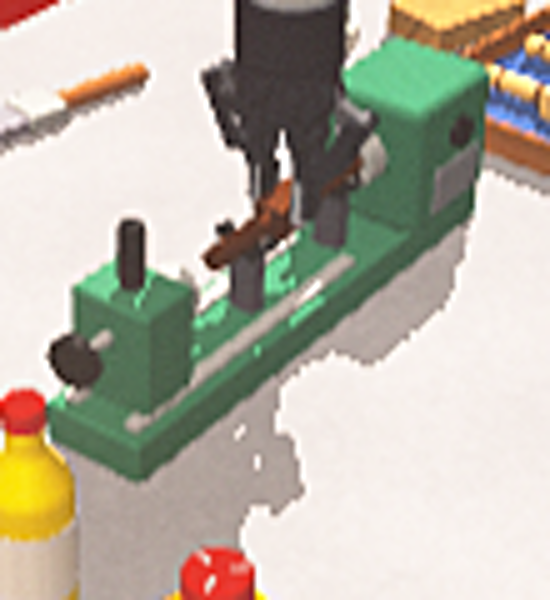

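Emit:
{"method": "jog_arm", "body": {"targets": [{"x": -0.0008,"y": 0,"z": 0,"ax": 0,"ay": 0,"az": 0,"jaw": 0.25},{"x": -0.0008,"y": 0,"z": 0,"ax": 0,"ay": 0,"az": 0,"jaw": 0.35},{"x": -0.0008,"y": 0,"z": 0,"ax": 0,"ay": 0,"az": 0,"jaw": 0.45},{"x": -0.001,"y": 0,"z": 0,"ax": 0,"ay": 0,"az": 0,"jaw": 0.5},{"x": -0.001,"y": 0,"z": 0,"ax": 0,"ay": 0,"az": 0,"jaw": 0.5},{"x": -0.03,"y": 0,"z": 0,"ax": 0,"ay": 0,"az": 0,"jaw": 0.5},{"x": -0.07,"y": 0,"z": 0,"ax": 0,"ay": 0,"az": 0,"jaw": 0.5},{"x": -0.1,"y": 0,"z": 0,"ax": 0,"ay": 0,"az": 0,"jaw": 0.5},{"x": -0.1,"y": 0.04,"z": 0,"ax": 0,"ay": 0,"az": 0,"jaw": 0.5},{"x": -0.1,"y": 0.05,"z": 0,"ax": 0,"ay": 0,"az": 0,"jaw": 0.5}]}}

```text
t: 29.02
eef_pos: [0.4629, 0.1323, 0.3612]
eef_rot: [-0.04, 1.565, 0.044]
contact_force: [0.1, -0.8, -1.0]
width: 0.0426
```

```bash
python3 - <<'E'
from h import *
st()
p=r.snapshot("wrist"); save(p,"w26.png")
move1(.454,.251,.1475,np.radians(2.6))
E
```

```text
t 29.02 grip [0.4636 0.1326 0.2065] toolx [ 0.005  0.002 -1.   ] z [0.999 0.054 0.005] jawang 3.08 F [ 0.1 -0.8 -1. ] w 0.0426 q [0.21 0.3  2.02 0.   0.81 0.16]
shift mm [ 58.  118.4  -1.9] turn deg [ 0.62  0.16 -0.1 ]
```

View pics/w26.png

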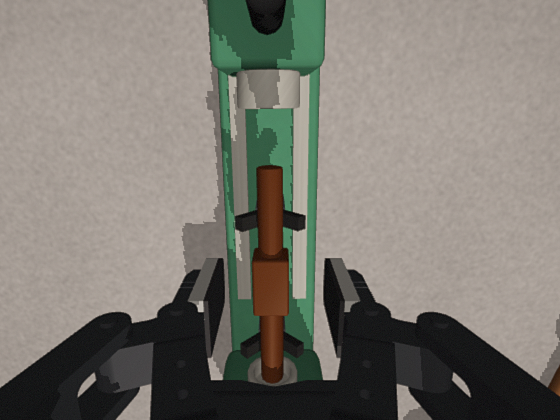

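Emit:
{"method": "jog_arm", "body": {"targets": [{"x": -0.005,"y": 0.035,"z": -0.001,"ax": 0.3,"ay": 0.1,"az": 0,"jaw": 0.5},{"x": -0.005,"y": 0.07,"z": -0.002,"ax": 0.6,"ay": 0.1,"az": 0,"jaw": 0.5},{"x": -0.005,"y": 0.1,"z": -0.002,"ax": 0.6,"ay": 0.1,"az": 0,"jaw": 0.5},{"x": 0,"y": 0.118,"z": -0.002,"ax": 0.6,"ay": 0.1,"az": 0,"jaw": 0.5},{"x": 0,"y": 0.118,"z": -0.002,"ax": 0.6,"ay": 0.1,"az": 0,"jaw": 0.5},{"x": 0,"y": 0.118,"z": -0.002,"ax": 0.6,"ay": 0.1,"az": 0,"jaw": 0.5}]}}

```text
t: 29.57
eef_pos: [0.4532, 0.2511, 0.3593]
eef_rot: [-0.037, 1.571, 0.039]
contact_force: [0.1, -0.4, 0.2]
width: 0.0425
```

```bash
python3 - <<'E'
from h import *
st()
p=r.snapshot("wrist"); save(p,"w27.png")
move1(.454,.251,.1475,np.radians(2.6))
E
```

```text
t 29.57 grip [0.4531 0.2512 0.2046] toolx [-0.     0.001 -1.   ] z [ 0.999  0.048 -0.   ] jawang 2.76 F [ 0.1 -0.4  0.2] w 0.0425 q [0.45 0.35 1.94 0.   0.84 0.4 ]
shift mm [57.3  0.5  0.7] turn deg [ 0.1  -0.02 -0.05]
```

View pics/w27.png

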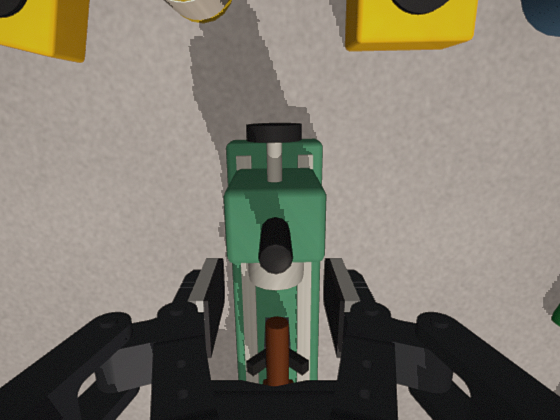

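Emit:
{"method": "jog_arm", "body": {"targets": [{"x": 0.03,"y": 0.0005,"z": 0.001,"ax": 0,"ay": 0,"az": 0,"jaw": 0.5},{"x": 0.057,"y": 0.0005,"z": 0.001,"ax": 0,"ay": 0,"az": 0,"jaw": 0.5},{"x": 0.057,"y": 0.0005,"z": 0.001,"ax": 0,"ay": 0,"az": 0,"jaw": 0.3},{"x": 0.057,"y": 0.0005,"z": 0.001,"ax": 0,"ay": 0,"az": 0,"jaw": 0},{"x": 0.057,"y": 0.0005,"z": 0.001,"ax": 0,"ay": 0,"az": 0,"jaw": 0},{"x": 0.057,"y": 0.0005,"z": 0.001,"ax": 0,"ay": 0,"az": 0,"jaw": 0},{"x": 0.057,"y": 0.0005,"z": 0.001,"ax": 0,"ay": 0,"az": 0,"jaw": 0}], "squeeze": 40}}

```text
t: 30.2
eef_pos: [0.4541, 0.2501, 0.3026]
eef_rot: [-0.037, 1.572, 0.037]
contact_force: [4.6, -5.5, -32.8]
width: 0.0165
```

Emit:
{"method": "jog_arm", "body": {"targets": [{"x": 0,"y": -0.005,"z": 0,"ax": 0,"ay": 0,"az": 0,"jaw": 0},{"x": 0,"y": -0.01,"z": 0,"ax": 0,"ay": 0,"az": 0,"jaw": 0},{"x": 0,"y": -0.015,"z": 0,"ax": 0,"ay": 0,"az": 0,"jaw": 0},{"x": 0,"y": -0.02,"z": 0,"ax": 0,"ay": 0,"az": 0,"jaw": 0},{"x": 0,"y": -0.024,"z": 0,"ax": 0,"ay": 0,"az": 0,"jaw": 0},{"x": 0,"y": -0.028,"z": 0,"ax": 0,"ay": 0,"az": 0,"jaw": 0},{"x": 0,"y": -0.032,"z": 0,"ax": 0,"ay": 0,"az": 0,"jaw": 0},{"x": 0,"y": -0.036,"z": 0,"ax": 0,"ay": 0,"az": 0,"jaw": 0},{"x": 0,"y": -0.04,"z": 0,"ax": 0,"ay": 0,"az": 0,"jaw": 0},{"x": 0,"y": -0.04,"z": 0,"ax": 0,"ay": 0,"az": 0,"jaw": 0}]}}

```text
t: 31.03
eef_pos: [0.4566, 0.2093, 0.3026]
eef_rot: [-0.037, 1.571, 0.036]
contact_force: [11.8, -2.4, -41.7]
width: 0.0167
```

```bash
python3 - <<'E'
from h import *
st()
p=r.snapshot("wrist"); save(p,"w28.png");q=r.snapshot("side"); save(q,"s28.png",(240,170,350,290),5)
E
```

```text
t 31.03 grip [0.4565 0.2093 0.1479] toolx [-0. -0. -1.] z [ 0.999  0.047 -0.001] jawang 2.67 F [ 11.8  -2.4 -41.7] w 0.0167 q [ 0.37  0.42  2.03 -0.    0.7   0.32]
```

View pics/s28.png

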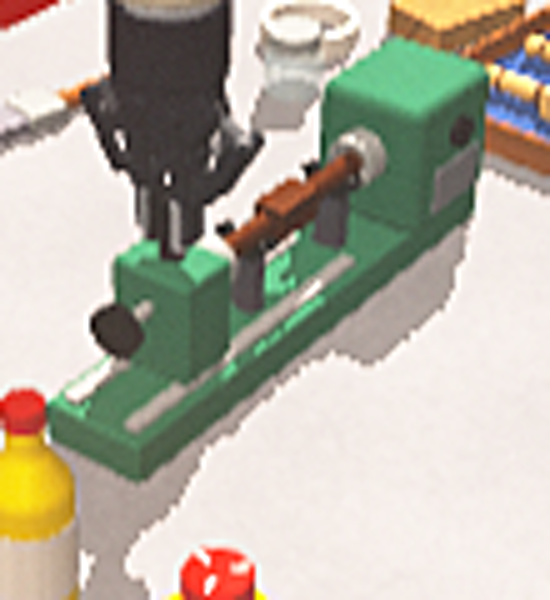

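View pics/w28.png

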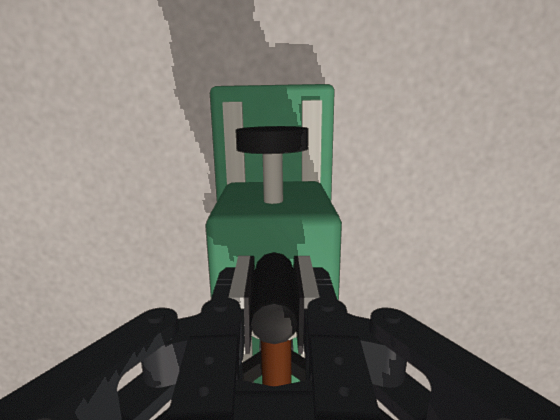

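Emit:
{"method": "jog_arm", "body": {"targets": [{"x": 0.001,"y": -0.002,"z": 0,"ax": 0,"ay": 0,"az": 0,"jaw": 0},{"x": 0.0015,"y": -0.004,"z": 0,"ax": 0,"ay": 0,"az": 0,"jaw": 0},{"x": 0.0015,"y": -0.006,"z": 0,"ax": 0,"ay": 0,"az": 0,"jaw": 0},{"x": 0.0015,"y": -0.008,"z": 0,"ax": 0,"ay": 0,"az": 0,"jaw": 0},{"x": 0.0015,"y": -0.008,"z": 0,"ax": 0,"ay": 0,"az": 0,"jaw": 0}]}}

```text
t: 31.55
eef_pos: [0.4571, 0.2012, 0.3024]
eef_rot: [-0.037, 1.57, 0.036]
contact_force: [-5.3, -1.7, 9.7]
width: 0.0168
```

Emit:
{"method": "jog_arm", "body": {"targets": [{"x": 0,"y": -0.0005,"z": 0,"ax": 0,"ay": 0,"az": 0,"jaw": 0},{"x": 0,"y": -0.001,"z": 0,"ax": 0,"ay": 0,"az": 0,"jaw": 0},{"x": 0,"y": -0.001,"z": 0,"ax": 0,"ay": 0,"az": 0,"jaw": 0}]}}

```text
t: 31.8
eef_pos: [0.4571, 0.2, 0.3025]
eef_rot: [-0.037, 1.57, 0.036]
contact_force: [-0.6, 0.8, -11.3]
width: 0.0169
```

Emit:
{"method": "jog_arm", "body": {"targets": [{"x": 0,"y": -0.0005,"z": 0,"ax": 0,"ay": 0,"az": 0,"jaw": 0},{"x": 0,"y": -0.001,"z": 0,"ax": 0,"ay": 0,"az": 0,"jaw": 0},{"x": 0,"y": -0.001,"z": 0,"ax": 0,"ay": 0,"az": 0,"jaw": 0}]}}

```text
t: 32.05
eef_pos: [0.4572, 0.199, 0.3025]
eef_rot: [-0.037, 1.57, 0.036]
contact_force: [-0.3, 2.3, -12.7]
width: 0.0171
```

Emit:
{"method": "jog_arm", "body": {"targets": [{"x": 0,"y": -0.0005,"z": 0,"ax": 0,"ay": 0,"az": 0,"jaw": 0},{"x": 0,"y": -0.0007,"z": 0,"ax": 0,"ay": 0,"az": 0,"jaw": 0},{"x": 0,"y": -0.0007,"z": 0,"ax": 0,"ay": 0,"az": 0,"jaw": 0}]}}

```text
t: 32.3
eef_pos: [0.4572, 0.1982, 0.3025]
eef_rot: [-0.037, 1.57, 0.036]
contact_force: [-0.6, 2.8, -12.8]
width: 0.0165
```

Emit:
{"method": "jog_arm", "body": {"targets": [{"x": 0,"y": -0.0005,"z": 0,"ax": 0,"ay": 0,"az": 0,"jaw": 0},{"x": 0,"y": -0.0005,"z": 0,"ax": 0,"ay": 0,"az": 0,"jaw": 0}]}}

```text
t: 32.47
eef_pos: [0.4573, 0.1977, 0.3025]
eef_rot: [-0.037, 1.57, 0.036]
contact_force: [0.0, 3.3, -12.8]
width: 0.0167
```

Emit:
{"method": "jog_arm", "body": {"targets": [{"x": 0,"y": -0.0005,"z": 0,"ax": 0,"ay": 0,"az": 0,"jaw": 0},{"x": 0,"y": -0.0005,"z": 0,"ax": 0,"ay": 0,"az": 0,"jaw": 0}]}}

```text
t: 32.63
eef_pos: [0.4573, 0.1971, 0.3025]
eef_rot: [-0.037, 1.57, 0.036]
contact_force: [0.2, 3.1, -12.6]
width: 0.0168
```

```bash
python3 - <<'E'
from h import *
st()
q=r.snapshot("side"); save(q,"s29.png",(240,170,350,290),5)
q=r.snapshot("wrist"); save(q,"w29.png")
E
```

```text
t 32.63 grip [0.4574 0.1971 0.1478] toolx [ 0.001 -0.    -1.   ] z [0.999 0.047 0.001] jawang 2.67 F [  0.2   3.1 -12.6] w 0.0168 q [ 0.35  0.41  2.04 -0.    0.69  0.3 ]
```

View pics/s29.png

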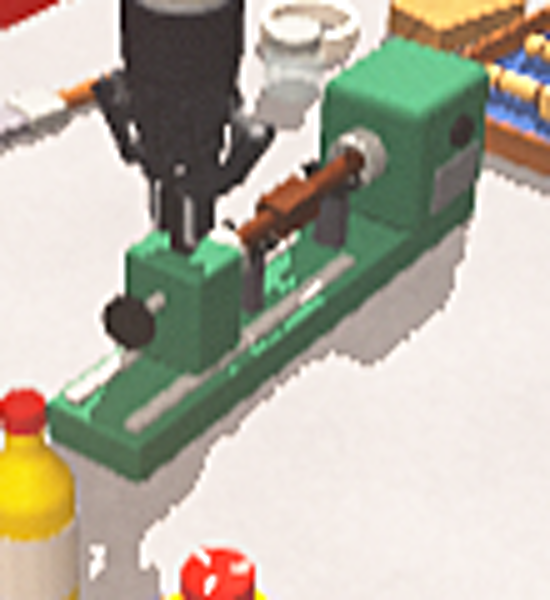

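Emit:
{"method": "jog_arm", "body": {"targets": [{"x": 0,"y": -0.0005,"z": 0,"ax": 0,"ay": 0,"az": 0,"jaw": 0},{"x": 0,"y": -0.001,"z": 0,"ax": 0,"ay": 0,"az": 0,"jaw": 0},{"x": 0,"y": -0.001,"z": 0,"ax": 0,"ay": 0,"az": 0,"jaw": 0}]}}

```text
t: 32.98
eef_pos: [0.4574, 0.196, 0.3025]
eef_rot: [-0.037, 1.57, 0.036]
contact_force: [-0.2, 4.0, -13.2]
width: 0.0168
```

Emit:
{"method": "jog_arm", "body": {"targets": [{"x": 0,"y": -0.0005,"z": 0,"ax": 0,"ay": 0,"az": 0,"jaw": 0},{"x": 0,"y": -0.0007,"z": 0,"ax": 0,"ay": 0,"az": 0,"jaw": 0},{"x": 0,"y": -0.0007,"z": 0,"ax": 0,"ay": 0,"az": 0,"jaw": 0}]}}

```text
t: 33.23
eef_pos: [0.4574, 0.1953, 0.3025]
eef_rot: [-0.037, 1.57, 0.036]
contact_force: [-0.1, 2.9, -13.6]
width: 0.0171
```

Emit:
{"method": "jog_arm", "body": {"targets": [{"x": 0,"y": -0.0005,"z": 0,"ax": 0,"ay": 0,"az": 0,"jaw": 0},{"x": 0,"y": -0.0005,"z": 0,"ax": 0,"ay": 0,"az": 0,"jaw": 0}]}}

```text
t: 33.4
eef_pos: [0.4574, 0.1948, 0.3025]
eef_rot: [-0.037, 1.57, 0.036]
contact_force: [0.6, 2.7, -13.4]
width: 0.0167
```

Emit:
{"method": "jog_arm", "body": {"targets": [{"x": 0,"y": -0.0005,"z": 0,"ax": 0,"ay": 0,"az": 0,"jaw": 0},{"x": 0,"y": -0.0005,"z": 0,"ax": 0,"ay": 0,"az": 0,"jaw": 0}]}}

```text
t: 33.57
eef_pos: [0.4575, 0.1942, 0.3025]
eef_rot: [-0.037, 1.57, 0.036]
contact_force: [-0.1, 2.4, -13.1]
width: 0.017
```

Emit:
{"method": "jog_arm", "body": {"targets": [{"x": 0,"y": -0.0005,"z": 0,"ax": 0,"ay": 0,"az": 0,"jaw": 0},{"x": 0,"y": -0.0005,"z": 0,"ax": 0,"ay": 0,"az": 0,"jaw": 0}]}}

```text
t: 33.73
eef_pos: [0.4575, 0.194, 0.3025]
eef_rot: [-0.036, 1.57, 0.036]
contact_force: [-1.5, 9.5, -14.4]
width: 0.0168
```

Emit:
{"method": "jog_arm", "body": {"targets": [{"x": 0,"y": -0.0004,"z": 0,"ax": 0,"ay": 0,"az": 0,"jaw": 0},{"x": 0,"y": -0.0004,"z": 0,"ax": 0,"ay": 0,"az": 0,"jaw": 0}]}}

```text
t: 33.9
eef_pos: [0.4575, 0.1939, 0.3025]
eef_rot: [-0.035, 1.57, 0.037]
contact_force: [-1.4, 9.7, -15.9]
width: 0.0168
```

```bash
python3 - <<'E'
from h import *
st()
q=r.snapshot("side"); save(q,"s30.png",(240,170,350,290),5)
E
```

```text
t 33.9 grip [0.4576 0.194  0.1478] toolx [ 0.001  0.001 -1.   ] z [0.999 0.046 0.001] jawang 2.63 F [ -1.4   9.7 -15.9] w 0.0168 q [0.34 0.41 2.04 0.   0.69 0.29]
```

View pics/s30.png

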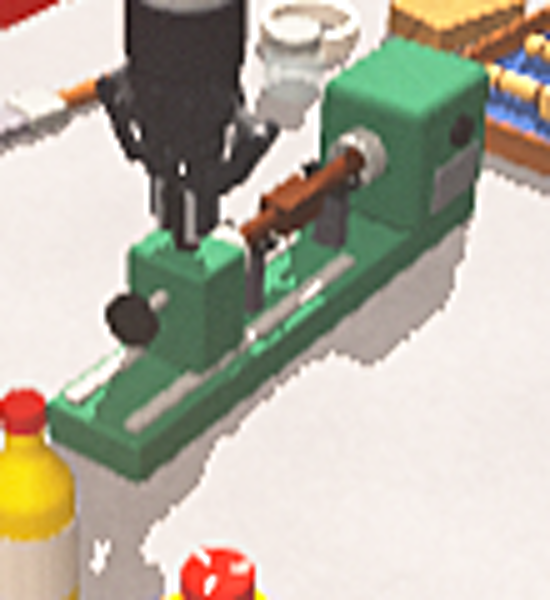

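Emit:
{"method": "jog_arm", "body": {"targets": [{"x": 0,"y": -0.0008,"z": 0,"ax": 0,"ay": 0,"az": 0,"jaw": 0},{"x": 0,"y": -0.0008,"z": 0,"ax": 0,"ay": 0,"az": 0,"jaw": 0},{"x": 0,"y": -0.0008,"z": 0,"ax": 0,"ay": 0,"az": 0,"jaw": 0}]}}

```text
t: 34.2
eef_pos: [0.4574, 0.1937, 0.3025]
eef_rot: [-0.034, 1.57, 0.037]
contact_force: [-1.6, 13.7, -15.6]
width: 0.017
```

Emit:
{"method": "jog_arm", "body": {"targets": [{"x": 0.0005,"y": 0.0005,"z": 0,"ax": 0,"ay": 0,"az": 0,"jaw": 0},{"x": 0.0005,"y": 0.0005,"z": 0,"ax": 0,"ay": 0,"az": 0,"jaw": 0.3},{"x": 0.0005,"y": 0.0005,"z": 0,"ax": 0,"ay": 0,"az": 0,"jaw": 0.5},{"x": 0,"y": 0.0005,"z": 0,"ax": 0,"ay": 0,"az": 0,"jaw": 0.6},{"x": -0.02,"y": 0.0005,"z": 0,"ax": 0,"ay": 0,"az": 0,"jaw": 0.6},{"x": -0.05,"y": 0.0005,"z": 0,"ax": 0,"ay": 0,"az": 0,"jaw": 0.6},{"x": -0.08,"y": 0,"z": 0,"ax": 0,"ay": 0,"az": 0,"jaw": 0.6},{"x": -0.08,"y": -0.03,"z": 0,"ax": 0,"ay": 0,"az": 0,"jaw": 0.6},{"x": -0.08,"y": -0.05,"z": 0,"ax": 0,"ay": 0,"az": 0,"jaw": 0.6},{"x": -0.08,"y": -0.05,"z": 0,"ax": 0,"ay": 0,"az": 0,"jaw": 0.6}]}}

```text
t: 35.03
eef_pos: [0.4597, 0.1412, 0.3833]
eef_rot: [-0.034, 1.568, 0.036]
contact_force: [-0.3, -0.6, 0.1]
width: 0.0513
```

```bash
python3 - <<'E'
from h import *
st()
p=r.snapshot("wrist"); save(p,"w31.png",(200,0,340,380),1.55)
p=r.snapshot("side"); save(p,"s31.png",(240,170,350,290),5)
E
```

```text
t 35.03 grip [0.4601 0.1414 0.2286] toolx [ 0.002  0.001 -1.   ] z [0.999 0.045 0.002] jawang 2.55 F [-0.3 -0.6  0.1] w 0.0513 q [0.23 0.27 2.   0.   0.87 0.19]
```

View pics/w31.png

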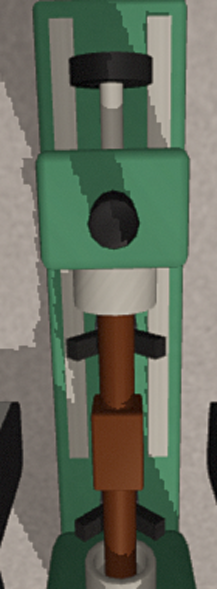

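View pics/s31.png

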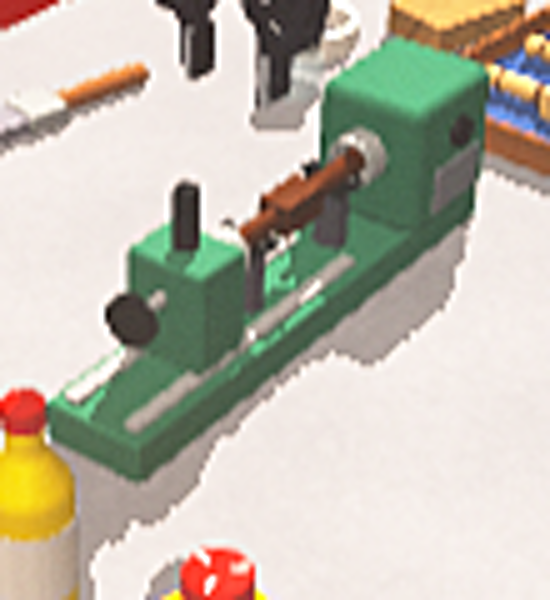

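```bash
python3 - <<'E'
from h import *
p=r.snapshot("wrist")
f=lambda c,rw:(200+c/1.55,rw/1.55)
for n,uv,z in (("tail lip top",f(116,314),.110),("block far top edge",f(118,406),.103),("block near top edge",f(118,488),.103)): print(n,np.round(at(p,uv,z),4))
save(p,"w32.png",(230,180,320,400),2.7)
q=r.snapshot("top"); save(q,"t32.png",(210,190,390,270),4.4)
E
```

```text
tail lip top [0.4601 0.148  0.11  ]
block far top edge [0.4633 0.0997 0.103 ]
block near top edge [0.4654 0.0541 0.103 ]
```

View pics/w32.png

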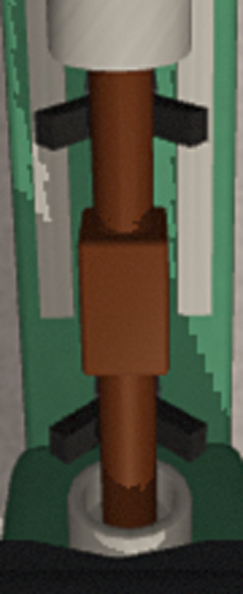

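View pics/t32.png

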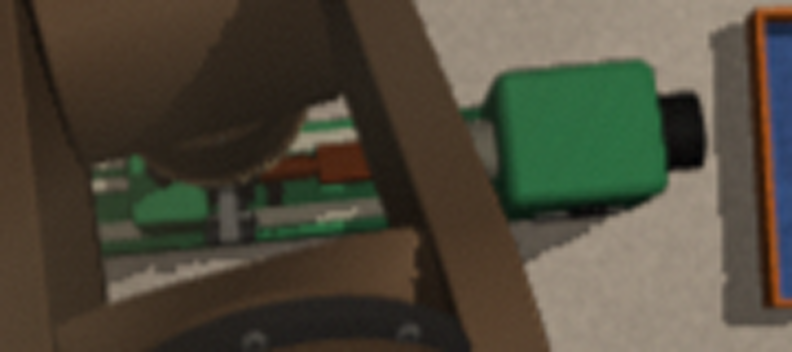

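```bash
python3 - <<'E'
from h import *
move1(.544,.412,.21,np.radians(2.5))
E
```

```text
shift mm [ 18.4 264.   96.2] turn deg [ 0.09  0.08 -0.12]
```

Emit:
{"method": "jog_arm", "body": {"targets": [{"x": 0,"y": 0.264,"z": 0.096,"ax": 0,"ay": 0,"az": 0,"jaw": 0.9},{"x": 0,"y": 0.264,"z": 0.096,"ax": 0,"ay": 0,"az": 0,"jaw": 0.9},{"x": 0,"y": 0.264,"z": 0.096,"ax": 0,"ay": 0,"az": 0,"jaw": 0.9},{"x": 0,"y": 0.264,"z": 0.096,"ax": 0,"ay": 0,"az": 0,"jaw": 0.9},{"x": 0,"y": 0.264,"z": 0.096,"ax": 0,"ay": 0,"az": 0,"jaw": 0.9},{"x": 0,"y": 0.264,"z": 0.096,"ax": 0,"ay": 0,"az": 0,"jaw": 0.9},{"x": 0,"y": 0.264,"z": 0.096,"ax": 0,"ay": 0,"az": 0,"jaw": 0.9},{"x": 0,"y": 0.264,"z": 0.096,"ax": 0,"ay": 0,"az": 0,"jaw": 0.9},{"x": 0.01,"y": 0.264,"z": 0.096,"ax": 0,"ay": 0,"az": 0,"jaw": 0.9}]}}

```text
t: 35.98
eef_pos: [0.5437, 0.4147, 0.3735]
eef_rot: [-0.035, 1.567, 0.04]
contact_force: [0.4, -0.9, 0.1]
width: 0.0765
```

```bash
python3 - <<'E'
from h import *
st()
p=r.snapshot("wrist"); save(p,"w33.png")
move1(.544,.412,.08,np.radians(2.5)); print(proj(p,(.544,.412,.09)))
q=r.snapshot("top"); save(q,"t33.png",(200,100,540,350),2.2)
E
```

```text
t 35.98 grip [0.5442 0.4152 0.2188] toolx [ 0.003  0.003 -1.   ] z [0.999 0.048 0.003] jawang 2.75 F [ 0.4 -0.9  0.1] w 0.0765 q [0.61 0.56 1.55 0.   1.04 0.56]
shift mm [135.7  -1.    1.1] turn deg [ 0.2  -0.02 -0.05]
[273.82576525 209.17644192]
```

View pics/w33.png

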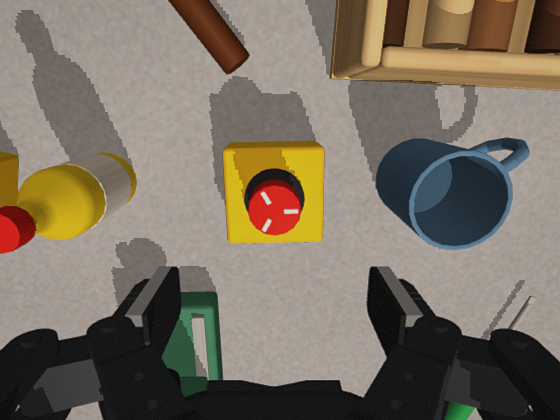

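View pics/t33.png

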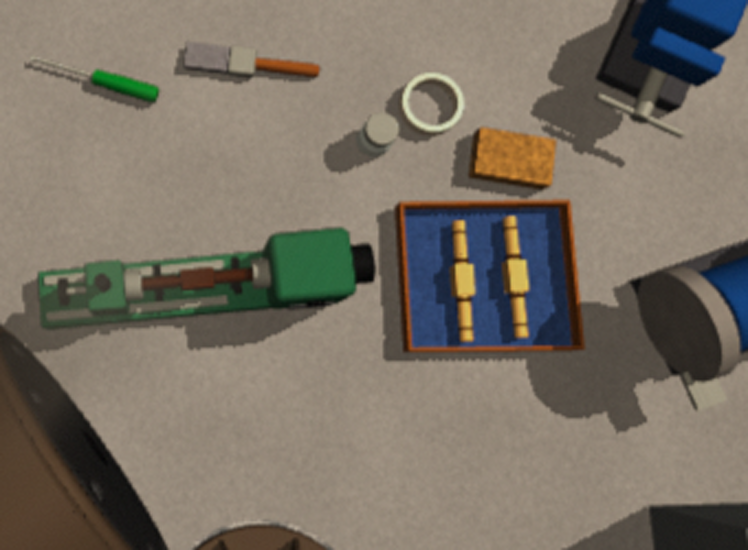

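Emit:
{"method": "jog_arm", "body": {"targets": [{"x": 0.04,"y": -0.001,"z": 0.001,"ax": 0,"ay": 0,"az": 0,"jaw": 0.9},{"x": 0.08,"y": -0.001,"z": 0.001,"ax": 0,"ay": 0,"az": 0,"jaw": 0.9},{"x": 0.115,"y": -0.001,"z": 0.001,"ax": 0,"ay": 0,"az": 0,"jaw": 0.9},{"x": 0.13,"y": -0.001,"z": 0.001,"ax": 0,"ay": 0,"az": 0,"jaw": 0.8},{"x": 0.135,"y": -0.001,"z": 0.001,"ax": 0,"ay": 0,"az": 0,"jaw": 0.7},{"x": 0.135,"y": -0.001,"z": 0.001,"ax": 0,"ay": 0,"az": 0,"jaw": 0.6},{"x": 0.135,"y": -0.001,"z": 0.001,"ax": 0,"ay": 0,"az": 0,"jaw": 0.5},{"x": 0.135,"y": -0.001,"z": 0.001,"ax": 0,"ay": 0,"az": 0,"jaw": 0.4},{"x": 0.135,"y": -0.001,"z": 0.001,"ax": 0,"ay": 0,"az": 0,"jaw": 0.4},{"x": 0.135,"y": -0.001,"z": 0.001,"ax": 0,"ay": 0,"az": 0,"jaw": 0.4}], "squeeze": 30}}

```text
t: 36.92
eef_pos: [0.5443, 0.411, 0.2375]
eef_rot: [-0.035, 1.569, 0.037]
contact_force: [3.5, -3.3, 4.7]
width: 0.0388
```

```bash
python3 - <<'E'
from h import *
st()
p=r.snapshot("wrist"); save(p,"w34.png")
p=r.snapshot("side"); save(p,"s34.png",(160,190,270,290),5)
E
```

```text
t 36.92 grip [0.5445 0.4112 0.0828] toolx [ 0.001  0.001 -1.   ] z [0.999 0.046 0.001] jawang 2.63 F [ 3.5 -3.3  4.7] w 0.0388 q [0.6  0.71 1.64 0.   0.79 0.56]
```

View pics/w34.png

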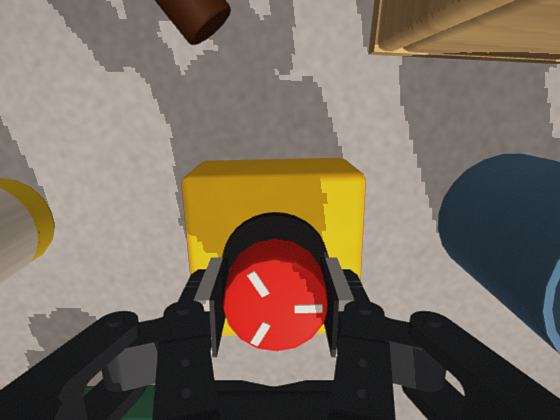

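View pics/s34.png

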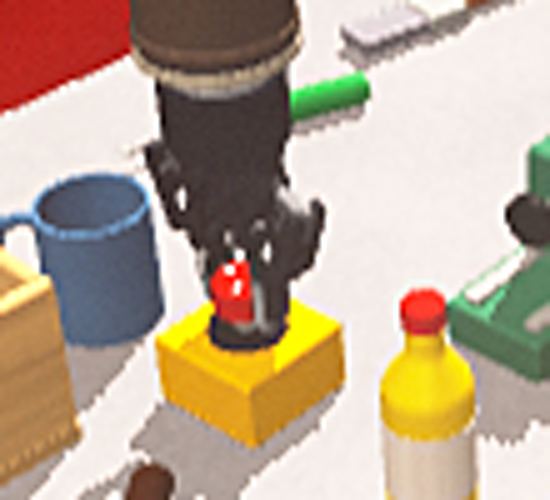

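Emit:
{"method": "jog_arm", "body": {"targets": [{"x": -0.0006,"y": 0,"z": 0,"ax": 6,"ay": 0,"az": 0,"jaw": 0.3},{"x": -0.0011,"y": 0,"z": 0,"ax": 12,"ay": 0,"az": 0,"jaw": 0.3},{"x": -0.0017,"y": 0,"z": 0,"ax": 18,"ay": 0,"az": 0,"jaw": 0.3},{"x": -0.0023,"y": 0,"z": 0,"ax": 24,"ay": 0,"az": 0,"jaw": 0.3},{"x": -0.0029,"y": 0,"z": 0,"ax": 30,"ay": 0,"az": 0,"jaw": 0.3},{"x": -0.0035,"y": 0,"z": 0,"ax": 36,"ay": 0,"az": 0,"jaw": 0.3},{"x": -0.004,"y": 0,"z": 0,"ax": 42,"ay": 0,"az": 0,"jaw": 0.3},{"x": -0.0046,"y": 0,"z": 0,"ax": 48,"ay": 0,"az": 0,"jaw": 0.3},{"x": -0.0052,"y": 0,"z": 0,"ax": 54,"ay": 0,"az": 0,"jaw": 0.3},{"x": -0.0056,"y": 0,"z": 0,"ax": 58,"ay": 0,"az": 0,"jaw": 0.3}], "squeeze": 35}}

```text
t: 37.85
eef_pos: [0.5444, 0.411, 0.2436]
eef_rot: [0.76, 1.434, -0.756]
contact_force: [2.1, -1.0, -4.7]
width: 0.0385
```

```bash
python3 - <<'E'
from h import *
st(); print(np.round(r.get_state()["torque"],2))
p=r.snapshot("wrist"); save(p,"w35.png")
E
```

```text
t 37.85 grip [0.5447 0.4112 0.0889] toolx [ 0.002  0.002 -1.   ] z [ 0.564 -0.826 -0.   ] jawang -55.69 F [ 2.1 -1.  -4.7] w 0.0385 q [0.6  0.7  1.64 0.   0.8  1.57]
[-0.19 -0.33  0.62]
```

View pics/w35.png

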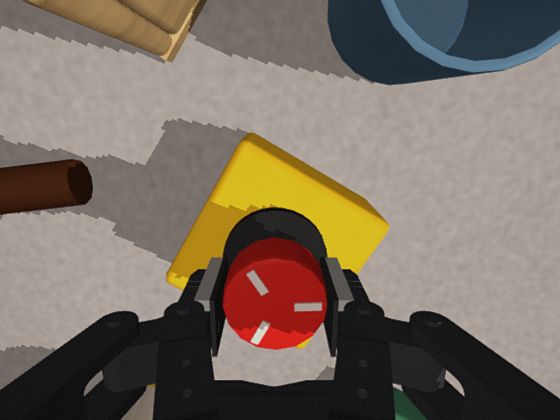

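Emit:
{"method": "jog_arm", "body": {"targets": [{"x": 0,"y": 0,"z": 0,"ax": 0,"ay": 0,"az": 0,"jaw": 0.5},{"x": 0,"y": 0,"z": 0,"ax": 0,"ay": 0,"az": 0,"jaw": 0.7},{"x": 0,"y": 0,"z": 0,"ax": 0,"ay": 0,"az": 0,"jaw": 0.8},{"x": 0,"y": 0,"z": 0,"ax": 0,"ay": 0,"az": 0,"jaw": 0.8},{"x": -0.04,"y": 0,"z": 0,"ax": 0,"ay": 0,"az": 0,"jaw": 0.8},{"x": -0.08,"y": 0,"z": 0,"ax": 0,"ay": 0,"az": 0,"jaw": 0.8},{"x": -0.12,"y": 0,"z": 0,"ax": 0,"ay": 0,"az": 0,"jaw": 0.8},{"x": -0.15,"y": 0,"z": 0,"ax": 0,"ay": 0,"az": 0,"jaw": 0.8},{"x": -0.15,"y": 0,"z": 0,"ax": 0,"ay": 0,"az": 0,"jaw": 0.8}]}}

```text
t: 38.65
eef_pos: [0.5453, 0.4117, 0.401]
eef_rot: [0.768, 1.429, -0.75]
contact_force: [0.6, 0.5, 0.5]
width: 0.0683
```

```bash
python3 - <<'E'
from h import *
st()
p=r.snapshot("wrist"); save(p,"w36.png")
s=r.snapshot("side"); save(s,"s36.png",(150,170,370,330),3.5)
q=r.snapshot("top"); save(q,"t36.png",(200,150,500,290),2.6)
for X in ((.544,.412,.096),(.544,.412,.09)): print(proj(s,X),proj(p,X))
E
```

```text
t 38.65 grip [0.5468 0.4128 0.2464] toolx [ 0.01   0.007 -1.   ] z [ 0.562 -0.827 -0.001] jawang -55.81 F [0.6 0.5 0.5] w 0.0683 q [0.6  0.53 1.52 0.   1.08 1.58]
[207.85305748 243.79319257] [272.72237438 201.84394059]
[208.02733559 245.37700837] [272.73694752 199.9232897 ]
```

View pics/w36.png

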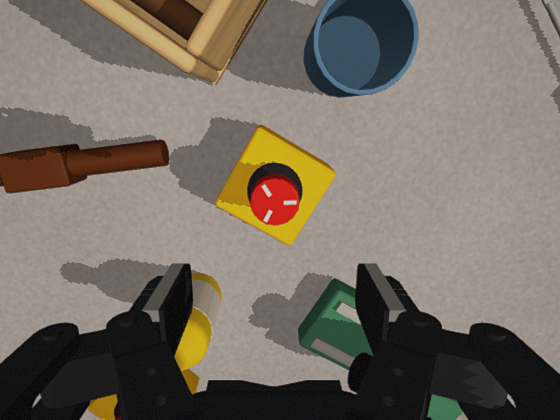

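View pics/s36.png

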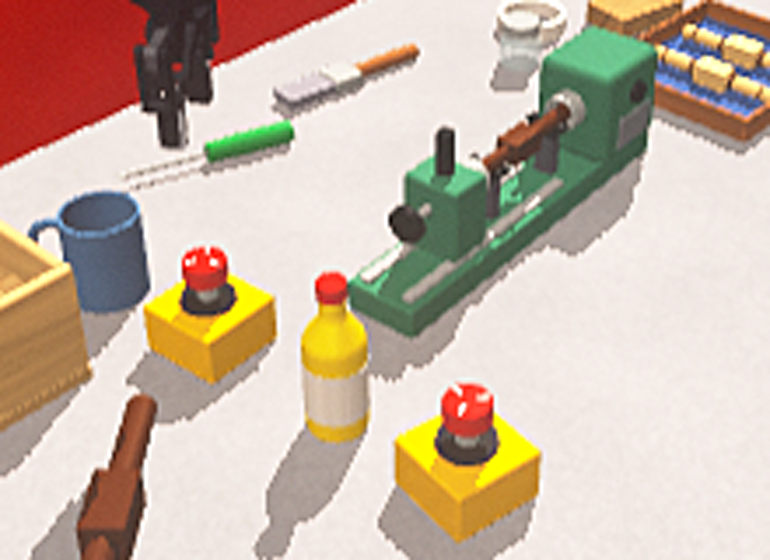

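View pics/t36.png

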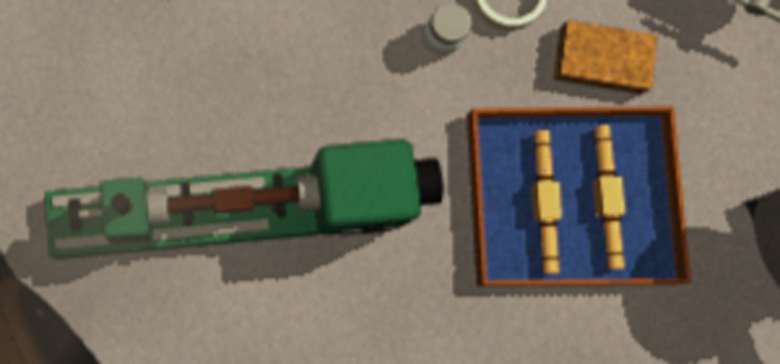

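```bash
python3 - <<'E'
from h import *
q=r.snapshot("top"); save(q,"t37.png",(250,215,330,245),9.5)
g=lambda u,v:(200+u/2.6,150+v/2.6)
a=at(q,g(168,205),.099);b=at(q,g(299,194),.099);print(np.linalg.norm(a-b)); 
c=at(q,g(214,200),.103);d=at(q,g(253,198),.103);print(np.linalg.norm(a-c),np.linalg.norm(c-d),np.linalg.norm(d-b))
E
```

```text
0.14592144371520296
0.05147597895960414 0.04318458458101592 0.0516048045639827
```

View pics/t37.png

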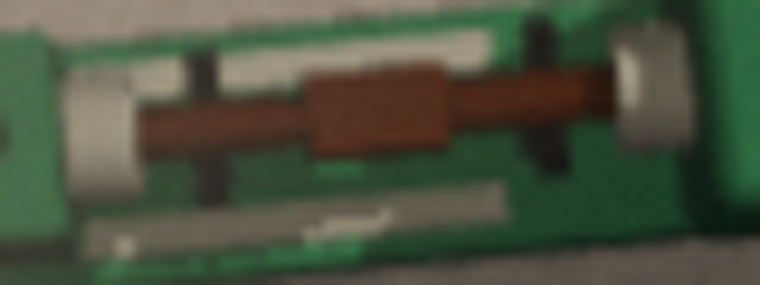

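Lip to lip measures 146 mm and both visible necks about 51.5 mm. That is the fully home geometry (170 minus 2 × 12, and 85 − 12 − 22). I am handing the job in.

```bash
python3 - <<'E'
from h import *
print(r.sign_off()); st()
E
```

```text
the job is handed in; nothing more can be done
None
the job is handed in; nothing more can be done
```

I finished every step in order and handed the job in at about 39 s of the 210 s. Sign-off gives no verdict, so my last camera checks are the evidence.

**What I did**
1. Pressed the stop farthest from the base down to its hard stop, at a fingertip height of about 90 mm.
2. Slid the tailstock back about 52 mm.
3. Drew the finished spindle out of the headstock cup and laid it in the tray. The only other pale spindle on the bench went beside it.
4. Set the small dark blank in the V rests and eased the tailstock up until it stopped firmly at about 10–14 N.
5. Turned the knob 58° clockwise, raising the gripper with it, until the torque rose at its stop. Then I released it and retreated clear.

**What the last checks showed**
- **Blank:** The cup lips are 146 mm apart with about 51.5 mm of neck visible on each side, which matches a blank fully home in both cups.
- **Spindles:** Both pale spindles lie side by side in the tray, and the pictures showed no others on the bench.
- **Stop:** The knob stands up and its marks have turned with the gripper.
- **Robot and bench:** The robot touches nothing, and the other things on the bench look undisturbed.

**What disagreed**
- Two views of the tray centre differed by about 9 mm in y. I took the middle value, which is well inside the tolerance.
- One wrist-camera reading gave 48 mm instead of 51 mm for the tail-side neck. I put that down to measuring error.
- While I gripped the tailstock post, the vertical force reached about 42 N. I relieved it before the final approach.
- The first spindle was released about 4 mm above the tray floor because the fingertips reached the floor first.

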